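# Weigh the pail of screws on the hanging scale

### The job

Weigh the small pail of screws: pick it up by its body, keep it upright, pass its hoop over the hook of the hanging scale without bumping it, and lower it slowly, no faster than 3 cm a second, feeling for the moment when the spring carries the pail's whole weight and your grip none; only then let go, so that the hook neither drops nor springs back, and never pull it down to its stop. Back away and leave the pail hanging freely and quite still on the hook, ready to be read; leave the tin, the tape roll and the try square where they are.

Things in the scene. Friction and masses are not known exactly. Their poses are not given: they have to be found in the camera images.
- pail: Open round steel pail of loose screws, 0.18 to 0.68 kg: straight wall 60 mm across, 75 mm high, a rigid upright hoop of 5 mm wire over it. Origin: centre of its underside, z up. The hoop arches in the y-z plane, legs at y = +-31.5 mm from 58 mm up, top of wire 180 mm up. Grip the wall across y, 40 to 50 mm up, gripper coming along x tilted 40 to 45 degrees (either side), clear of hoop and scale.
- hoop_top (a point): Underside of the crown of the pail's hoop, on the pail's axis, 175 mm above its underside and 100 mm above its rim; axes as the pail's. This point comes to rest in the hook.
- scale: Tubular spring scale fixed on a bench stand, does not swing: grey tube 32 mm across under an aluminium arm (610 mm up), tube's lower end 393 mm up; 30 mm square column on a 120 mm foot at x = 130, y = -100 mm. Origin: on the bench straight below the hook's seat; z up. The hook lies in the x-z plane, its mouth open towards -x.
- hook_seat (a point): Lowest point inside the bowl of the J-shaped hook (6 mm round steel, 22 mm wide inside), where a load hangs; 315 mm above the bench when unloaded; axes as the scale's. The hook's underside is 6 mm lower. The back of the hook meets the axis 40 mm above the seat; the plunger starts at 68 mm. 25 to 35 mm above the seat there is free room for the hoop's wire from x = -13 to +4 mm.
- hook_tip (a point): Top of the hook's free tip, 23 mm above and 17 mm to the -x side of the seat; axes as the scale's. The hoop's crown must pass over it towards +x, then down into the bowl.
- hook (a joint): How far the hook has dipped, m: 0 unloaded, 0.105 at its bottom stop. It slides straight down with its plunger, about 12.5 mm per newton (80 N/m), little damping: a load bobs for a few seconds. The pail brings it to 0.022 to 0.084 at rest.
- tin: Bystander: round steel tin with a lid and no hoop, 63 mm in diameter, 60 mm high. Origin: centre of its underside.
- tape: Bystander: roll of tape lying flat, 84 mm in diameter, 36 mm high. Origin: centre of its underside.
- square: Bystander: small try square lying flat, wooden stock 18 x 90 x 16 mm along its y, thin steel blade along +x to 137 mm. Origin: underside of the stock's middle.

How it is judged:
On the way, in this order (a step that is already met when the one before it is completed fails the run):
1. the pail is lifted clear of the bench, the hook still unloaded (height (world z) of pail above 0.04 m and value of joint hook below 0.008 m), for 0.2 s.
2. the crown of the hoop lies in the hook's bowl and the hook has begun to dip (distance between hoop_top and hook_seat below 0.015 m and value of joint hook above 0.012 m), for 0.2 s.
At the end, for the whole second after the job is handed in: The pail hangs by its hoop alone, crown within 15 mm of the hook's seat, hook dipped over 15 mm, underside 30 mm clear of the bench, within 7 degrees of upright and at rest (under 20 mm/s, hook under 10 mm/s); tin, tape roll and try square within 20 mm of their places (distance between hoop_top and hook_seat below 0.015 m and value of joint hook above 0.015 m and velocity of joint hook between -0.01 and 0.01 m/s and linear speed of pail below 0.02 m/s and angle between pail's own z axis and vertical below 0.12 rad and height (world z) of pail above 0.03 m and distance of each of tin, tape, square from where it was at the start of the episode below 0.02 m); the robot touches nothing.
It fails at once if the pail is tipped by more than 26 degrees (screws spill) (angle between pail's own z axis and vertical above 0.45 rad).
It fails at once if the hook drops or springs back faster than 0.07 m/s (let go before the spring carries just the weight, or jerked) (velocity of joint hook above 0.07 m/s or velocity of joint hook below -0.07 m/s).
It fails at once if the hook is dragged down to its stop (value of joint hook above 0.1 m).
It fails at once if the scale is bumped or pushed with more than 15 N (contact force between any of pail, the arm, the fingers and scale above 15 N).
It fails at once if the tin, tape roll or try square is moved by more than 20 mm (distance of any of tin, tape, square from where it was at the start of the episode above 0.02 m).
It also fails if it takes over 67 s, if anything falls off the work surface, if the arm or the gripper's body presses on something with over 40 N, if the wrist force passes 120 N, or if a joint passes its speed limit or range.

### The arm

A 6-joint arm with a two-finger parallel gripper is mounted at the origin on the work surface. World frame = base frame: x ahead of the robot, y to its left, z up, the work surface at z = 0. Lengths are in m, angles in rad, forces in N, time in s.
With the tool pointing down it reaches from about 0.25 to 0.775 m from the base axis. Payload 4 kg.
Tool frame: the origin (TCP) lies midway between the tips of the shut fingers; the grasp point (between the pads) lies 19 mm behind it (robot.tcp_to_grasp is the distance from the TCP to the grasp point, in m); x points along the fingers, y is the direction in which the jaws open and shut, and the axes are right-handed (so a half turn about x gives the same grasp; the last joint's range is limited). The gripper opens to 94 mm and grips with 3 to 60 N. Pads are 16 mm wide; open, the fingers measure 119 mm over their backs; the gripper's body (75 mm by 177 mm) begins 78 mm behind the grasp point.
Start: joints at [-1.258, 0.087, 1.371, -0, 1.684, -0.103], TCP at [0.222, -0.503, 0.173] pointing down, gripper open.
Joint ranges: [-3.1, 3.1], [-0.76, 2.03], [0.27, 2.55], [-1.08, 4.22], [0.17, 2.65], [-2.57, 2.57]. Speed limits (rad/s): [2.79, 2.79, 3.14, 3.14, 3.14, 3.14].

### API

Orientations are given as [roll, pitch, yaw] about the fixed x, y, z axes, in that order (R = Rz(yaw) Ry(pitch) Rx(roll)).
In Python, from bench import robot gives the robot as it stands.
- The arm moves only by the tool send_rows, never from a script. Its argument "increments" is a list of rows, each a list of 5 numbers: the opening, from -1 (shut) to 1 (fully open), so that 0 is half open, then the shift along the tool's x, y, z in m, then the turn about the tool's x in rad. In form: [[hand, tx, ty, tz, roll], ...]. A call has 1 to 5 rows; each row is the pose to reach, as a shift and turn from the pose commanded when the call began, along the tool's axes at that moment; what a row does not reach only later rows make up. A row lasts 1/12 s, in which the tool goes at most 41.7 mm and 7.16 degrees, less where a joint would pass 70% of its speed; a pose out of reach is approached as far as the arm can. A call with a gripper value outside its range is refused whole. The fingers move at their own pace and stop on an object; the grip force is fixed at half the most. Time passes only in rows, so rows that repeat a pose let the fingers close. It gives the time, the measured TCP pose, the force and the opening at its end, in the units of the state.
- robot.get_obs(): the state, without advancing time (a new reading comes with each control period).
- robot.snapshot(name): name is "scene" or "top" or "wrist"; returns a dict with "image" (400x640x3 uint8, red, green, blue), "intrinsics" (3x3 intrinsics, pixels), "world_from_camera" (4x4, takes a point from camera to world coordinates). Camera axes: x right, y down, z forward; pixel columns grow to the right and rows downward; lengths in m; the calibration is good to about 2 mm. A picture is of the moment at which its call begins. There is no depth.
- robot.close_job(): hands the job in, once; it reports no verdict.
The state is a dict: "time": time; "joint_positions": joint angles; "qvel": joint speeds; "joint_torque": joint torques, N m; "tool_pos": TCP position; "ee_rot": TCP orientation; "wrist_force": force on the tool from outside, world axes, zero at the start; "wrist_torque": the same for the moment, N m; "width": finger opening in m.
Only numpy, scipy, OpenCV 4.12 (cv2) and the standard library are available. Lean on these libraries where they do the work, as an engineer would, in place of code of your own. Each camera call takes 0.05 s, during which the arm holds its last target.

## Working session

There is one attempt and no reset: what is moved stays moved. The work goes in short steps, Python scripts to look and compute and a tool call to move; the robot and the scene stay as the last step left them, time stands still between calls to the robot, and variables do not carry over. Pictures are saved under pics/ and viewed, and the job is handed in when it is done.

Besides the shell and the picture viewer there is one more tool, called after "Emit:" in YAML: its name, and indented under it one key for each argument. send_rows: Moves the arm, as the interface text tells. Its arguments: {"type":"object","properties":{"increments":{"type":"array"}},"required":["increments"]}

```bash
ls; mkdir -p pics; python3 - <<'E'
from bench import robot
import cv2,numpy as np
o=robot.get_obs(); print(o)
for n in ["scene","top","wrist"]:
    s=robot.snapshot(n); cv2.imwrite(f"pics/{n}0.png",s["image"][:,:,::-1]); np.savez(f"pics/{n}0.npz",K=s["intrinsics"],T=s["world_from_camera"]); print(n,s["intrinsics"].round(1).tolist(),s["world_from_camera"].round(4).tolist())
E
```

```text
pics
{'time': 0.0, 'joint_positions': array([-1.25809437e+00,  8.79457157e-02,  1.37225096e+00, -3.50133304e-05,
        1.68355162e+00, -1.03108124e-01]), 'qvel': array([-8.40030635e-04,  3.71691446e-04, -8.38401098e-04,  6.95508110e-05,
        7.97076299e-04, -2.48833318e-03]), 'joint_torque': array([-1.20375775e-03, -3.40189362e+01, -3.02426040e+01,  7.14902231e-02,
        3.30252678e-02, -1.70019198e-04]), 'tool_pos': array([ 0.22195404, -0.50256331,  0.17181097]), 'ee_rot': array([-1.65776247,  1.5686404 ,  1.89963637]), 'wrist_force': array([-0.15631651,  0.32040976, -0.31675709]), 'wrist_torque': array([ 0.06210388,  0.03565634, -0.02135719]), 'width': 0.09373229195869472}
scene [[507.9, 0.0, 324.6], [0.0, 507.9, 205.0], [0.0, 0.0, 1.0]] [[0.1769, 0.7126, -0.6789, 1.2668], [0.9841, -0.118, 0.1325, -0.2087], [0.0143, -0.6916, -0.7222, 1.0045], [0.0, 0.0, 0.0, 1.0]]
top [[492.4, 0.0, 326.7], [0.0, 492.4, 198.4], [0.0, 0.0, 1.0]] [[0.0178, -0.9882, 0.1523, 0.3434], [-0.9998, -0.0176, 0.0023, -0.0949], [0.0004, -0.1524, -0.9883, 1.269], [0.0, 0.0, 0.0, 1.0]]
wrist [[279.7, 0.0, 320.6], [0.0, 279.7, 199.6], [0.0, 0.0, 1.0]] [[0.4042, -0.8817, -0.2435, 0.2935], [-0.9147, -0.3904, -0.1045, -0.4724], [-0.0029, 0.265, -0.9643, 0.3818], [0.0, 0.0, 0.0, 1.0]]
```

View pics/scene0.png

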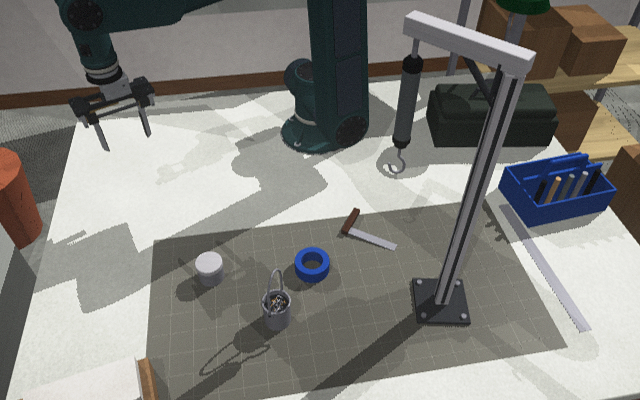

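View pics/top0.png

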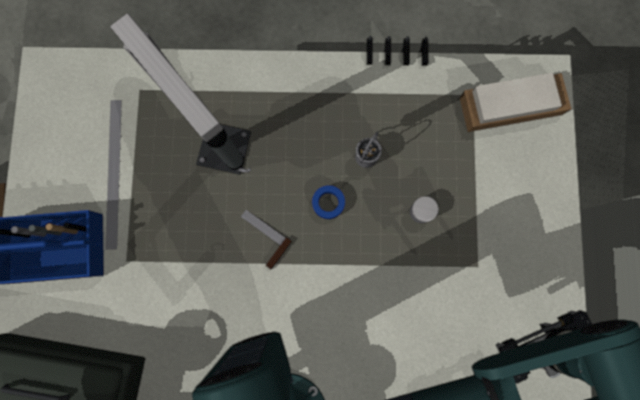

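View pics/wrist0.png

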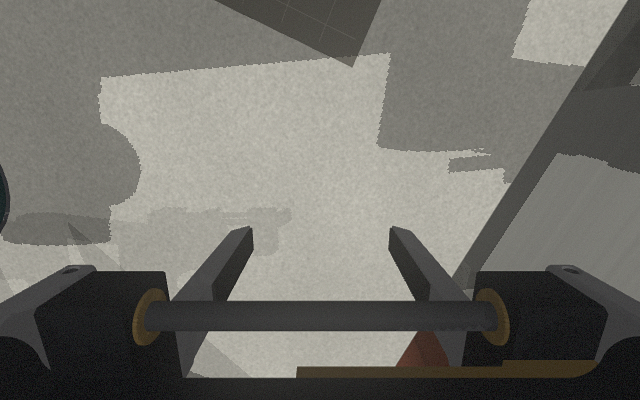

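```bash
cat > h.py <<'E'
import numpy as np,cv2
from bench import robot
def snap(n,tag):
    s=robot.snapshot(n); cv2.imwrite(f"pics/{n}{tag}.png",s["image"][:,:,::-1]); np.savez(f"pics/{n}{tag}.npz",K=s["intrinsics"],T=s["world_from_camera"])
def crop(f,x0,y0,x1,y1,k,out):
    im=cv2.imread(f"pics/{f}.png")[y0:y1,x0:x1]; cv2.imwrite(f"pics/{out}.png",cv2.resize(im,None,fx=k,fy=k,interpolation=cv2.INTER_CUBIC))
def ray(f,u,v):
    d=np.load(f"pics/{f}.npz"); r=d["T"][:3,:3]@np.linalg.inv(d["K"])@[u,v,1]; return d["T"][:3,3],r/np.linalg.norm(r)
def atz(f,u,v,z):
    c,r=ray(f,u,v); return c+r*(z-c[2])/r[2]
def proj(f,p):
    d=np.load(f"pics/{f}.npz"); q=np.linalg.inv(d["T"])@np.r_[p,1]; q=d["K"]@q[:3]; return q[:2]/q[2]
def tri(obs):
    A=np.zeros((3,3));b=np.zeros(3)
    for f,u,v in obs:
        c,r=ray(f,u,v); M=np.eye(3)-np.outer(r,r); A+=M;b+=M@c
    p=np.linalg.solve(A,b); return p,[np.linalg.norm(proj(f,p)-[u,v]) for f,u,v in obs]
E
python3 - <<'E'
from h import *
crop("scene0",230,240,330,340,6,"c1")
crop("top0",320,110,460,220,5,"c2")
crop("scene0",370,110,470,190,7,"c3")
crop("top0",180,100,280,190,7,"c4")
E
```

```text
(no output)
```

View pics/c1.png

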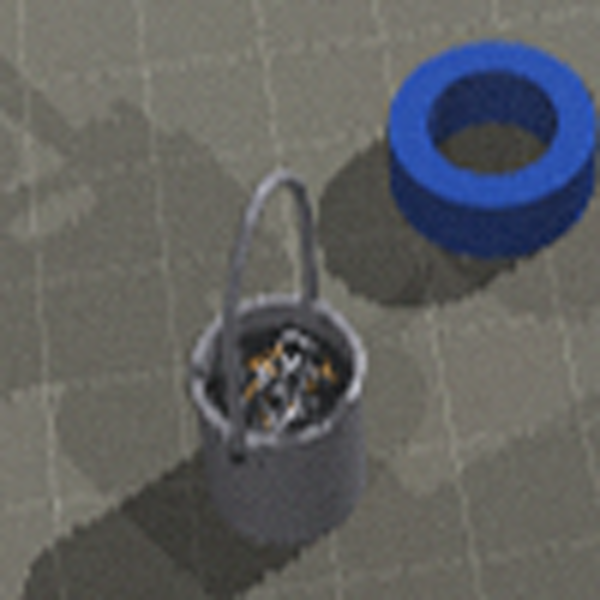

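View pics/c2.png

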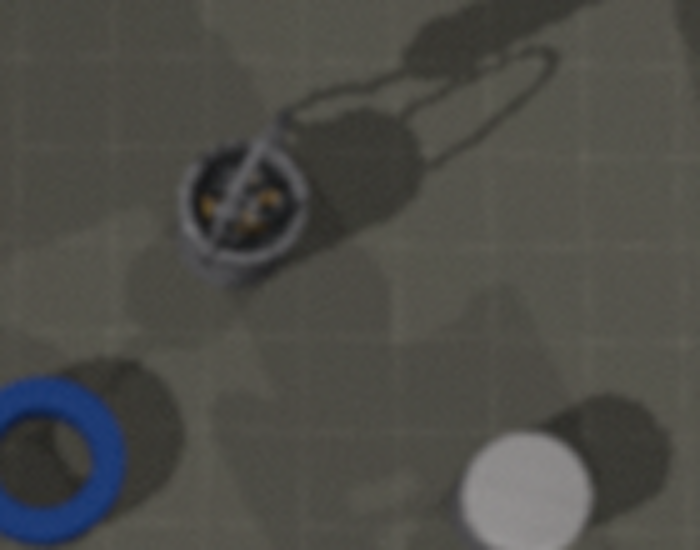

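View pics/c3.png

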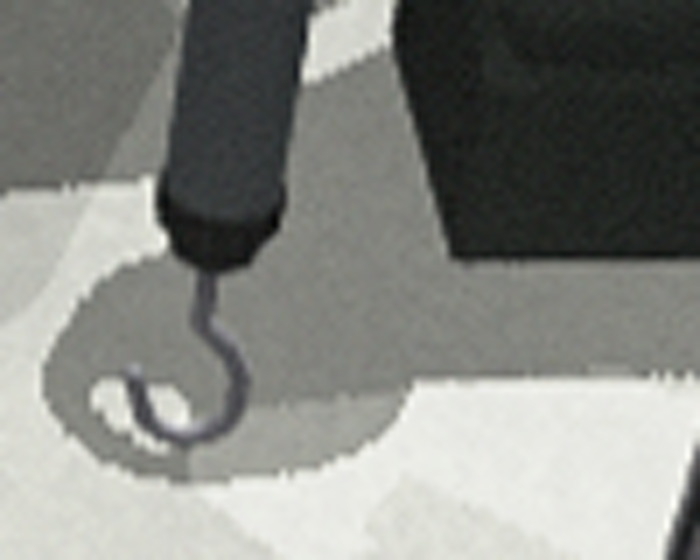

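View pics/c4.png

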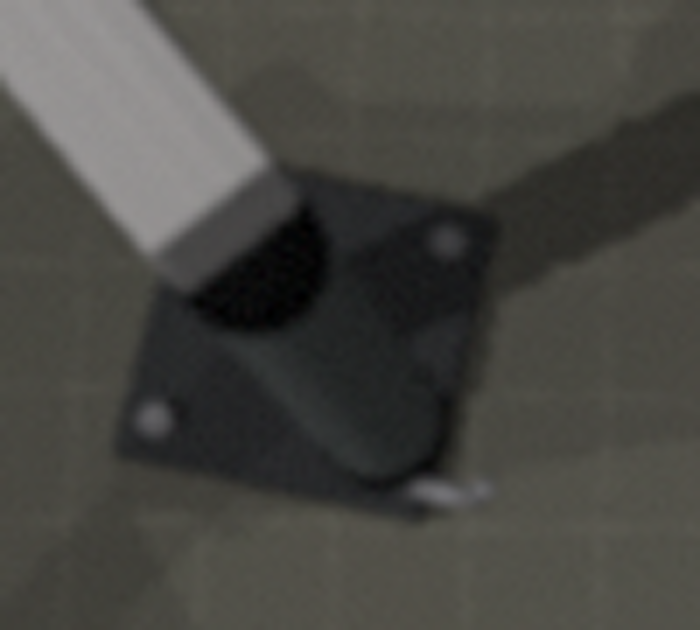

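```bash
python3 - <<'E'
from h import *
np.set_printoptions(precision=4,suppress=True)
print("pail rim",atz("top0",368.6,150.6,.075), atz("scene0",230+278/6,240+372/6,.075))
print("crown", tri([("scene0",230+282/6,240+175/6)]*1+[("top0",320+250/5,110+190/5)]))
print("crown sc z.18",atz("scene0",230+282/6,240+175/6,.18))
for p in [(283,122),(213,258)]: print(atz("top0",320+p[0]/5,110+p[1]/5,.07))
# hoop legs near rim scene
for p in [(238,455),(308,300)]: print("leg",atz("scene0",230+p[0]/6,240+p[1]/6,.06))
print("tin",atz("top0",320+527/5,110+490/5,.06),"tape",atz("top0",320+43/5,110+460/5,.036))
print("seat z.315",atz("scene0",370+186/7,110+432/7,.315)," tip z.338",atz("scene0",370+133/7,110+372/7,.338), atz("top0",180+487/7,100+488/7,.338))
for p in [(118,455),(420,520),(497,215)]: print("foot",atz("top0",180+p[0]/7,100+p[1]/7,.01))
for p in [(153,420),(447,240)]: print("bolt",atz("top0",180+p[0]/7,100+p[1]/7,.014))
for p in [(411,321),(470,320),(467,281),(415,281)]: print("foot s",atz("scene0",*p,.01))
E
```

```text
pail rim [ 0.6498 -0.1942  0.075 ] [ 0.659  -0.1908  0.075 ]
crown (array([ 0.6349, -0.1863,  0.1589]), [np.float64(2.0260327896066497), np.float64(1.7915791298245471)])
crown sc z.18 [ 0.6513 -0.1829  0.18  ]
[ 0.6933 -0.2146  0.07  ]
[ 0.6227 -0.1798  0.07  ]
leg [ 0.681  -0.2084  0.06  ]
leg [ 0.62   -0.1761  0.06  ]
tin [ 0.5101 -0.3369  0.06  ] tape [ 0.5244 -0.0969  0.036 ]
seat z.315 [0.5512 0.0771 0.315 ]  tip z.338 [0.5484 0.0596 0.338 ] [0.5403 0.0572 0.338 ]
foot [0.6198 0.249  0.01  ]
foot [0.5971 0.1352 0.01  ]
foot [0.7149 0.1113 0.01  ]
bolt [0.6325 0.2357 0.014 ]
bolt [0.7037 0.1291 0.014 ]
foot s [0.7162 0.1006 0.01  ]
foot s [0.736  0.2319 0.01  ]
foot s [0.6343 0.2642 0.01  ]
foot s [0.6135 0.1417 0.01  ]
```

Emit:
send_rows:
  increments:
    - [1,-0.08,-0.144,-0.116,0]
    - [1,-0.08,-0.144,-0.116,0]
    - [1,-0.08,-0.144,-0.116,0]
    - [1,-0.08,-0.144,-0.116,0]
    - [1,-0.08,-0.144,-0.116,0]

```text
time: 0.57
tool_pos: [0.2703, -0.3224, 0.254]
ee_rot: [2.464, 1.57, -0.261]
wrist_force: [0.5, 0.0, -0.4]
width: 0.094
```

```bash
cat >> h.py <<'E'
from scipy.spatial.transform import Rotation as Ro
import json,os
def st():
    o=robot.get_obs(); R=Ro.from_euler('xyz',o['ee_rot']).as_matrix()
    with open('log.jsonl','a') as f: f.write(json.dumps({k:np.asarray(v).tolist() for k,v in o.items()})+'\n')
    np.set_printoptions(precision=4,suppress=True)
    print('t',round(o['time'],3),'p',o['tool_pos'],'q',o['joint_positions'],'w',round(o['width'],4),'F',o['wrist_force'].round(2),'M',o['wrist_torque'].round(2)); print('x',R[:,0],'y',R[:,1],'z',R[:,2]); return o,R
E
python3 -c "
from h import *
st()"
```

```text
t 0.567 p [ 0.2703 -0.3224  0.254 ] q [-1.0084 -0.2045  1.4883  0.0006  1.8572  0.1466] w 0.094 F [ 0.48  0.01 -0.43] M [ 0.02 -0.01  0.01]
x [ 0.0008 -0.0002 -1.    ] y [ 0.404  -0.9147  0.0005] z [-0.9147 -0.404  -0.0006]
```

Emit:
send_rows:
  increments:
    - [1,-0.05,-0.155,-0.12,0]
    - [1,-0.05,-0.155,-0.12,0]
    - [1,-0.05,-0.155,-0.12,0]
    - [1,-0.05,-0.155,-0.12,0]
    - [1,-0.05,-0.155,-0.12,0]

```text
time: 0.98
tool_pos: [0.3171, -0.132, 0.3038]
ee_rot: [2.483, 1.57, -0.243]
wrist_force: [1.4, 0.2, -0.1]
width: 0.0939
```

```bash
python3 -c "
from h import *
st()"
```

```text
t 0.983 p [ 0.3171 -0.132   0.3038] q [-0.5605 -0.361   1.507   0.0004  1.9944  0.5945] w 0.0939 F [ 1.44  0.22 -0.09] M [-0.03 -0.03  0.04]
x [ 0.0012 -0.0003 -1.    ] y [ 0.4041 -0.9147  0.0008] z [-0.9147 -0.4041 -0.001 ]
```

Emit:
send_rows:
  increments:
    - [1,-0.02,-0.183,-0.08,-0.4]
    - [1,-0.02,-0.183,-0.08,-0.4]
    - [1,-0.02,-0.183,-0.08,-0.4]
    - [1,-0.02,-0.183,-0.08,-0.4]
    - [1,-0.02,-0.183,-0.08,-0.4]

```text
time: 1.4
tool_pos: [0.3157, 0.0678, 0.3234]
ee_rot: [2.685, 1.57, 0.362]
wrist_force: [-0.1, 0.2, -0.9]
width: 0.0938
```

```bash
python3 -c "
from h import *
st()"
```

```text
t 1.4 p [0.3157 0.0678 0.3234] q [ 0.035  -0.3954  1.4902  0.0004  2.0457  0.7879] w 0.0938 F [-0.06  0.24 -0.89] M [-0.04  0.   -0.01]
x [ 0.0012  0.0004 -1.    ] y [ 0.7298 -0.6836  0.0005] z [-0.6836 -0.7298 -0.0011]
```

Emit:
send_rows:
  increments:
    - [1,0,-0.185,-0.081,-0.28]
    - [1,0,-0.185,-0.081,-0.28]
    - [1,0,-0.185,-0.081,-0.28]
    - [1,0,-0.185,-0.081,-0.28]
    - [1,0,-0.185,-0.081,-0.28]

```text
time: 1.82
tool_pos: [0.2355, 0.2531, 0.3229]
ee_rot: [3.121, 1.57, 1.077]
wrist_force: [1.7, 0.2, 0.7]
width: 0.0941
```

```bash
python3 -c "
from h import *
st()
snap('scene','1')"
```

```text
t 1.817 p [0.2355 0.2531 0.3229] q [ 0.6568 -0.345   1.4574  0.0002  2.0287  1.1302] w 0.0941 F [1.71 0.24 0.7 ] M [-0.05 -0.08 -0.02]
x [ 0.0003  0.0005 -1.    ] y [ 0.89   -0.4559  0.    ] z [-0.4559 -0.89   -0.0005]
```

View pics/scene1.png

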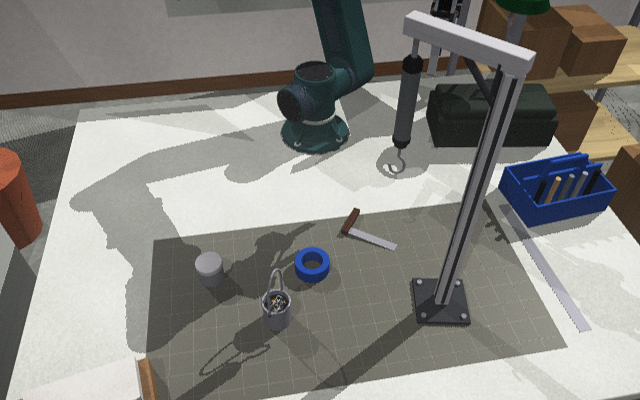

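Emit:
send_rows:
  increments:
    - [1,-0.04,-0.064,-0.19,0]
    - [1,-0.04,-0.064,-0.19,0]
    - [1,-0.04,-0.064,-0.19,0]
    - [1,-0.04,-0.064,-0.19,0]
    - [1,-0.04,-0.064,-0.19,0]

```text
time: 2.28
tool_pos: [0.2672, 0.4514, 0.3626]
ee_rot: [0.008, 1.57, -2.037]
wrist_force: [0.4, 0.2, 0.4]
width: 0.0939
```

```bash
python3 -c "
from h import *
st()"
```

```text
t 2.283 p [0.2672 0.4514 0.3626] q [ 0.9283  0.0739  1.009  -0.0001  2.0595  1.4024] w 0.0939 F [0.42 0.22 0.38] M [-0.07 -0.1  -0.07]
x [-0.0003 -0.0007 -1.    ] y [ 0.8897 -0.4565  0.    ] z [-0.4565 -0.8897  0.0007]
```

Emit:
send_rows:
  increments:
    - [1,-0.04,-0.07,-0.19,0]
    - [1,-0.04,-0.07,-0.19,0]
    - [1,-0.04,-0.07,-0.19,0]
    - [1,-0.04,-0.07,-0.19,0]
    - [1,-0.04,-0.07,-0.19,0]

```text
time: 2.7
tool_pos: [0.2879, 0.6392, 0.3907]
ee_rot: [-3.099, 1.562, 1.138]
wrist_force: [22.9, 47.7, 18.8]
width: 0.094
```

```bash
python3 -c "
from h import *
st()"
```

```text
t 2.7 p [0.2879 0.6392 0.3907] q [1.0664 0.5902 0.2733 0.0009 2.2688 1.5423] w 0.094 F [22.88 47.67 18.79] M [ 3.04 -1.49 -0.02]
x [ 0.0039  0.0084 -1.    ] y [ 0.8891 -0.4576 -0.0004] z [-0.4576 -0.8891 -0.0092]
```

Emit:
send_rows:
  increments:
    - [1,0,0,0,0]

```text
time: 2.78
tool_pos: [0.2863, 0.6404, 0.374]
ee_rot: [-0.107, 1.55, -2.15]
wrist_force: [1.5, 2.9, -5.3]
width: 0.0941
```

```bash
python3 -c "
from h import *
st()"
```

```text
t 2.783 p [0.2863 0.6404 0.374 ] q [1.0687 0.6028 0.2912 0.0021 2.2687 1.5418] w 0.0941 F [ 1.52  2.95 -5.29] M [ 0.   -0.04 -0.  ]
x [-0.0115 -0.0177 -0.9998] y [ 0.8908 -0.4545 -0.0023] z [-0.4543 -0.8906  0.021 ]
```

Emit:
send_rows:
  increments:
    - [1,-0.02,0,-0.02,0]
    - [1,-0.02,0,-0.02,0]

```text
time: 2.95
tool_pos: [0.29, 0.6394, 0.3983]
ee_rot: [-3.112, 1.541, 1.125]
wrist_force: [-0.8, -2.8, 2.9]
width: 0.0942
```

```bash
python3 -c "
from h import *
st()"
```

```text
t 2.95 p [0.29   0.6394 0.3983] q [1.0633 0.5792 0.2738 0.0024 2.2591 1.5406] w 0.0942 F [-0.78 -2.77  2.88] M [-0.18  0.02  0.01]
x [ 0.0128  0.0268 -0.9996] y [ 0.889  -0.458  -0.0009] z [-0.4578 -0.8886 -0.0296]
```

Emit:
send_rows:
  increments:
    - [1,0,0,-0.04,0]
    - [1,0,0,-0.08,0]
    - [1,0,0,-0.08,0]
    - [1,0,0,-0.08,0]

```text
time: 3.28
tool_pos: [0.3102, 0.6746, 0.3662]
ee_rot: [-3.1, 1.51, 1.137]
wrist_force: [-0.3, -0.5, -0.5]
width: 0.094
```

```bash
python3 -c "
from h import *
st()"
```

```text
t 3.283 p [0.3102 0.6746 0.3662] q [1.0611 0.6256 0.2738 0.0056 2.1814 1.5406] w 0.094 F [-0.3  -0.47 -0.5 ] M [-0.05  0.02 -0.04]
x [ 0.0256  0.0552 -0.9981] y [ 0.8888 -0.4583 -0.0026] z [-0.4576 -0.8871 -0.0608]
```

Emit:
send_rows:
  increments:
    - [1,0,0,0,0]
    - [1,0,0,0,0]

```text
time: 3.45
tool_pos: [0.3093, 0.6745, 0.3666]
ee_rot: [-3.098, 1.51, 1.14]
wrist_force: [-0.9, -0.5, -0.2]
width: 0.0937
```

```bash
python3 -c "
from h import *
st()"
```

```text
t 3.45 p [0.3093 0.6745 0.3666] q [1.062  0.6251 0.2738 0.0057 2.1823 1.5407] w 0.0937 F [-0.94 -0.48 -0.19] M [-0.12 -0.02  0.01]
x [ 0.0253  0.055  -0.9982] y [ 0.8892 -0.4575 -0.0027] z [-0.4568 -0.8875 -0.0605]
```

Emit:
send_rows:
  increments:
    - [1,-0.1,0,-0.2,0]
    - [1,-0.1,0,-0.2,0]
    - [1,-0.1,0,-0.2,0]
    - [1,-0.1,0,-0.2,0]
    - [1,-0.1,0,-0.2,0]

```text
time: 3.87
tool_pos: [0.3246, 0.6951, 0.3513]
ee_rot: [-3.098, 1.479, 1.139]
wrist_force: [0.4, 0.0, -0.4]
width: 0.094
```

```bash
python3 -c "
from h import *
st()"
```

```text
t 3.867 p [0.3246 0.6951 0.3513] q [1.0562 0.6475 0.2738 0.009  2.1286 1.5363] w 0.094 F [ 0.41  0.   -0.4 ] M [-0.06 -0.03  0.04]
x [ 0.0384  0.0834 -0.9958] y [ 0.8894 -0.4571 -0.004 ] z [-0.4555 -0.8855 -0.0918]
```

Emit:
send_rows:
  increments:
    - [1,0,0,-0.2,0]

```text
time: 3.95
tool_pos: [0.3336, 0.7115, 0.3409]
ee_rot: [-3.101, 1.453, 1.136]
wrist_force: [0.4, 0.0, 0.2]
width: 0.094
```

Emit:
send_rows:
  increments:
    - [1,0,0,-0.2,0]

```text
time: 4.03
tool_pos: [0.3438, 0.7295, 0.3266]
ee_rot: [-3.102, 1.429, 1.136]
wrist_force: [-1.2, 0.8, -0.1]
width: 0.094
```

```bash
python3 -c "
from h import *
st()"
```

```text
t 4.033 p [0.3438 0.7295 0.3266] q [1.0546 0.6838 0.2738 0.0128 2.0431 1.5361] w 0.094 F [-1.21  0.78 -0.08] M [-0.12 -0.01  0.03]
x [ 0.0594  0.1277 -0.99  ] y [ 0.8895 -0.4569 -0.0056] z [-0.453  -0.8803 -0.1407]
```

Emit:
send_rows:
  increments:
    - [1,-0.2,0,-0.1,0]

```text
time: 4.12
tool_pos: [0.3422, 0.7236, 0.3341]
ee_rot: [-3.091, 1.427, 1.146]
wrist_force: [1.7, 0.2, -2.6]
width: 0.0938
```

Emit:
send_rows:
  increments:
    - [1,-0.2,0,-0.1,0]

```text
time: 4.2
tool_pos: [0.3388, 0.7151, 0.3639]
ee_rot: [-3.098, 1.396, 1.139]
wrist_force: [-0.5, 0.6, 0.7]
width: 0.094
```

```bash
python3 -c "
from h import *
st()"
```

```text
t 4.2 p [0.3388 0.7151 0.3639] q [1.0491 0.6339 0.2769 0.0177 2.0568 1.534 ] w 0.094 F [-0.49  0.64  0.68] M [-0.11  0.04 -0.01]
x [ 0.0726  0.1578 -0.9848] y [ 0.8895 -0.4569 -0.0076] z [-0.4512 -0.8754 -0.1735]
```

Emit:
send_rows:
  increments:
    - [1,-0.15,0,-0.15,0]

```text
time: 4.28
tool_pos: [0.3388, 0.7135, 0.3855]
ee_rot: [-3.104, 1.359, 1.134]
wrist_force: [0.1, 0.0, 0.7]
width: 0.0937
```

Emit:
send_rows:
  increments:
    - [1,-0.15,0,-0.15,0]

```text
time: 4.37
tool_pos: [0.3398, 0.7133, 0.3997]
ee_rot: [-3.105, 1.331, 1.133]
wrist_force: [-1.1, -0.3, 0.6]
width: 0.0942
```

Emit:
send_rows:
  increments:
    - [1,-0.15,0,-0.15,0]

```text
time: 4.45
tool_pos: [0.3404, 0.7124, 0.4137]
ee_rot: [-3.106, 1.305, 1.132]
wrist_force: [-0.0, -0.1, 0.3]
width: 0.0938
```

Emit:
send_rows:
  increments:
    - [1,-0.15,0,-0.15,0]

```text
time: 4.53
tool_pos: [0.3407, 0.7109, 0.4281]
ee_rot: [-3.106, 1.279, 1.131]
wrist_force: [0.8, -0.1, -0.8]
width: 0.094
```

```bash
python3 -c "
from h import *
st()"
```

```text
t 4.533 p [0.3407 0.7109 0.4281] q [1.0391 0.559  0.2738 0.0294 2.0176 1.5308] w 0.094 F [ 0.85 -0.09 -0.84] M [-0.11  0.07  0.04]
x [ 0.1226  0.2607 -0.9576] y [ 0.8899 -0.4561 -0.0102] z [-0.4394 -0.8509 -0.2879]
```

```bash
cat > fk.py <<'E'
import numpy as np,json
from scipy.optimize import least_squares
from scipy.spatial.transform import Rotation as Ro
def rz(a):return Ro.from_euler('z',a).as_matrix()
def ry(a):return Ro.from_euler('y',a).as_matrix()
def fk(q,p):
    a,d,h,L1,ex,L2,wz,Lt,wx=p
    R=rz(q[0]); t=np.array([0,0,h])+R@[a,d,0]
    R=R@ry(q[1]); t=t+R@[0,0,L1]+R@[ex,0,0]
    R=R@ry(q[2]); t=t+R@[wx,0,L2]
    R=R@rz(q[3]); R=R@ry(q[4]); t=t+R@[wz,0,Lt]
    R=R@rz(q[5])
    # tool x = local z ; tool y = ?
    return t,R
E
python3 - <<'E'
from fk import *
D=[json.loads(l) for l in open('log.jsonl')]
def res(p):
    return np.concatenate([fk(d['joint_positions'],p)[0]-d['tool_pos'] for d in D]+[1e-4*(p-p0)])
p0=np.array([0,.057,.3,.4,0,.4,0,.25,0])
s=least_squares(res,p0); np.set_printoptions(precision=4,suppress=True)
print(s.x, np.abs(res(s.x)).max(), len(D))
for d in D[::4]:
    t,R=fk(d['joint_positions'],s.x); E=Ro.from_euler('xyz',d['ee_rot']).as_matrix()
    print(np.round(R.T@E,2).tolist())
np.save('p.npy',s.x)
E
```

```text
[ 0.      0.0566  0.1526  0.449  -0.      0.4998  0.      0.3831  0.1007] 1.4739995874943827e-05 14
[[-0.0, -1.0, -0.0], [0.0, 0.0, -1.0], [1.0, -0.0, 0.0]]
[[0.0, -1.0, 0.0], [0.0, -0.0, -1.0], [1.0, 0.0, 0.0]]
[[0.0, -1.0, 0.0], [0.0, 0.0, -1.0], [1.0, 0.0, 0.0]]
[[0.0, -1.0, 0.0], [0.0, -0.0, -1.0], [1.0, 0.0, 0.0]]
```

```bash
cat >> fk.py <<'E'
P=np.load('p.npy') if __import__('os').path.exists('p.npy') else None
M=np.array([[0,-1,0],[0,0,-1],[1,0,0]])
lo=np.array([-3.1,-.76,.27,-1.08,.17,-2.57]);hi=np.array([3.1,2.03,2.55,4.22,2.65,2.57])
def Rt(tilt,hd,flip=0):
    x=np.array([np.sin(tilt)*np.cos(hd),np.sin(tilt)*np.sin(hd),-np.cos(tilt)])
    y=np.array([np.sin(hd),-np.cos(hd),0])*(-1 if flip else 1)
    return np.c_[x,y,np.cross(x,y)]
def ik(t,R,q0):
    def f(q):
        tt,RR=fk(q,P); return np.r_[(tt-t),.3*Ro.from_matrix((RR@M)@R.T).as_rotvec()]
    s=least_squares(f,np.clip(q0,lo+1e-4,hi-1e-4),bounds=(lo,hi)); return s.x,np.abs(s.fun).max()
E
python3 - <<'E'
from fk import *
np.set_printoptions(precision=3,suppress=True)
pail=np.array([.654,-.192,0]); seat=np.array([.548,.077,.315])
rng=np.random.default_rng(0)
for hd in (60,65,70):
  for flip in (0,1):
    R=Rt(np.radians(43),np.radians(hd),flip); g=lambda c:c+[0,0,.045]+R[:,0]*.0188
    sols=[]
    for i in range(25):
        q,e=ik(g(pail),R,rng.uniform(lo,hi))
        if e<1e-4 and not any(np.abs(q-s).max()<.01 for s in sols): sols.append(q)
    for q in sols:
        up,e2=ik(g(pail+[0,0,.25]),R,q)
        sc,e3=ik(g(seat+[0,0,-.175+.03]),R,up)
        sc2,e4=ik(g(seat+[0,0,-.175-.08]),R,sc)
        print(hd,flip,q,e2>1e-4,'sc',sc,e3>1e-4,sc2,e4>1e-4)
E
```

```text
60 0 [-0.74   0.496  1.357  0.731  1.508 -0.349] False sc [-0.443 -0.121  1.724  0.75   1.492  0.037] False [-0.443 -0.029  1.869  0.778  1.321 -0.129] False
65 0 [-0.732  0.539  1.293  0.711  1.574 -0.392] False sc [-0.444 -0.072  1.679  0.751  1.549 -0.031] False [-0.444  0.019  1.821  0.768  1.38  -0.192] False
70 0 [-0.722  0.581  1.229  0.69   1.639 -0.435] False sc [-0.442 -0.022  1.632  0.747  1.606 -0.094] False [-0.442  0.067  1.771  0.755  1.438 -0.25 ] False
```

Emit:
send_rows:
  increments:
    - [1,-0.12,0,-0.18,0]

```text
time: 4.62
tool_pos: [0.343, 0.7137, 0.439]
ee_rot: [-3.107, 1.249, 1.13]
wrist_force: [-0.7, 0.3, -0.1]
width: 0.0941
```

Emit:
send_rows:
  increments:
    - [1,-0.12,0,-0.18,0]

```text
time: 4.7
tool_pos: [0.3459, 0.7171, 0.448]
ee_rot: [-3.108, 1.222, 1.13]
wrist_force: [0.8, -0.1, 0.2]
width: 0.0939
```

Emit:
send_rows:
  increments:
    - [1,-0.12,0,-0.18,0]

```text
time: 4.78
tool_pos: [0.3481, 0.7197, 0.4579]
ee_rot: [-3.108, 1.196, 1.129]
wrist_force: [-0.0, 0.1, -0.8]
width: 0.0944
```

Emit:
send_rows:
  increments:
    - [1,-0.12,0,-0.18,0]

```text
time: 4.87
tool_pos: [0.3501, 0.7215, 0.4689]
ee_rot: [-3.109, 1.169, 1.129]
wrist_force: [0.3, 0.9, 0.3]
width: 0.0939
```

Emit:
send_rows:
  increments:
    - [1,-0.12,0,-0.18,0]

```text
time: 4.95
tool_pos: [0.3516, 0.7228, 0.4807]
ee_rot: [-3.109, 1.141, 1.128]
wrist_force: [0.2, -0.4, 0.7]
width: 0.094
```

Emit:
send_rows:
  increments:
    - [1,-0.12,0,-0.18,0]

```text
time: 5.03
tool_pos: [0.3528, 0.7234, 0.4933]
ee_rot: [-3.11, 1.113, 1.127]
wrist_force: [-0.0, 0.4, -0.2]
width: 0.0939
```

Emit:
send_rows:
  increments:
    - [1,-0.12,0,-0.18,0]

```text
time: 5.12
tool_pos: [0.3538, 0.7236, 0.5063]
ee_rot: [-3.11, 1.085, 1.127]
wrist_force: [0.6, -0.6, -0.1]
width: 0.0944
```

Emit:
send_rows:
  increments:
    - [1,-0.12,0,-0.18,0]

```text
time: 5.2
tool_pos: [0.3544, 0.7232, 0.5197]
ee_rot: [-3.111, 1.058, 1.126]
wrist_force: [0.7, -0.4, 0.0]
width: 0.0942
```

```bash
python3 -c "
from h import *
st()"
```

```text
t 5.2 p [0.3544 0.7232 0.5197] q [1.0199 0.4682 0.2742 0.0548 1.888  1.5262] w 0.0942 F [ 0.69 -0.43  0.03] M [-0.15 -0.    0.03]
x [ 0.2112  0.4432 -0.8712] y [ 0.8908 -0.4542 -0.0152] z [-0.4024 -0.7728 -0.4907]
```

Emit:
send_rows:
  increments:
    - [1,-0.12,0,-0.18,0]

```text
time: 5.28
tool_pos: [0.3549, 0.7223, 0.5335]
ee_rot: [-3.111, 1.03, 1.125]
wrist_force: [0.3, 1.1, -0.4]
width: 0.0939
```

Emit:
send_rows:
  increments:
    - [1,-0.12,0,-0.18,0]

```text
time: 5.37
tool_pos: [0.355, 0.7209, 0.5477]
ee_rot: [-3.112, 1.002, 1.125]
wrist_force: [-0.2, 0.0, 1.1]
width: 0.0938
```

Emit:
send_rows:
  increments:
    - [1,-0.12,0,-0.18,0]

```text
time: 5.45
tool_pos: [0.3549, 0.719, 0.5622]
ee_rot: [-3.112, 0.975, 1.124]
wrist_force: [-0.2, 0.7, 0.4]
width: 0.0941
```

Emit:
send_rows:
  increments:
    - [1,-0.12,0,-0.18,0]

```text
time: 5.53
tool_pos: [0.3545, 0.7165, 0.5771]
ee_rot: [-3.113, 0.947, 1.124]
wrist_force: [0.6, 0.7, 0.7]
width: 0.0939
```

Emit:
send_rows:
  increments:
    - [1,-0.12,0,-0.18,0]

```text
time: 5.62
tool_pos: [0.3538, 0.7136, 0.5921]
ee_rot: [-3.113, 0.919, 1.123]
wrist_force: [-0.7, -0.3, 0.1]
width: 0.0941
```

Emit:
send_rows:
  increments:
    - [1,-0.12,0,-0.18,0]

```text
time: 5.7
tool_pos: [0.3528, 0.7101, 0.6075]
ee_rot: [-3.113, 0.892, 1.123]
wrist_force: [1.3, -0.2, -0.1]
width: 0.0937
```

Emit:
send_rows:
  increments:
    - [1,-0.12,0,-0.18,0]

```text
time: 5.78
tool_pos: [0.3516, 0.706, 0.6231]
ee_rot: [-3.114, 0.865, 1.122]
wrist_force: [0.3, 0.0, -0.1]
width: 0.0942
```

Emit:
send_rows:
  increments:
    - [1,-0.12,0,-0.18,0]

```text
time: 5.87
tool_pos: [0.35, 0.7014, 0.6388]
ee_rot: [-3.114, 0.837, 1.122]
wrist_force: [-0.4, -0.5, -0.2]
width: 0.0939
```

```bash
python3 -c "
from h import *
st()"
```

```text
t 5.867 p [0.35   0.7014 0.6388] q [0.9936 0.3452 0.2748 0.0879 1.7912 1.522 ] w 0.0939 F [-0.36 -0.54 -0.25] M [-0.27  0.05 -0.  ]
x [ 0.2906  0.6032 -0.7427] y [ 0.8917 -0.4522 -0.0184] z [-0.347  -0.657  -0.6693]
```

```bash
cat >> fk.py <<'E'
def pts(q):
    a,d,h,L1,ex,L2,wz,Lt,wx=P
    R=rz(q[0]); s=np.array([0,0,h])+R@[a,d,0]; R=R@ry(q[1]); e=s+R@[ex,0,L1]; R=R@ry(q[2]); w=e+R@[wx,0,L2]
    return s,e,w,fk(q,P)[0]
def segd(a,b,c,d,n=60):
    A=a+np.linspace(0,1,n)[:,None]*(b-a); C=c+np.linspace(0,1,n)[:,None]*(d-c)
    return np.linalg.norm(A[:,None]-C[None],axis=2).min()
def path(wp,R,q,step=.02,tube=(np.array([.548,.077,.31]),np.array([.548,.077,.64])),col=(np.array([.667,.18,0]),np.array([.667,.18,.64]))):
    for a,b in zip(wp[:-1],wp[1:]):
        a=np.array(a);b=np.array(b);n=max(2,int(np.linalg.norm(b-a)/step)); md=9;mc=9;me=0;mj=0
        for s in np.linspace(0,1,n+1)[1:]:
            q2,e=ik(a+s*(b-a),R,q); me=max(me,e);mj=max(mj,np.abs(q2-q).max()); q=q2; p=pts(q)
            md=min(md,*[segd(p[i],p[i+1],*tube) for i in range(3)]); mc=min(mc,*[segd(p[i],p[i+1],*col) for i in range(3)])
        print(b,'q',q.round(2),'err',round(me,4),'maxdq',round(mj,2),'tube',round(md,3),'col',round(mc,3),'elbow',p[1].round(2),'wrist',p[2].round(2))
    return q
E
python3 - <<'E'
from fk import *
from h import st
o,R=st(); q=o['joint_positions']
path([o['tool_pos'],[.33,.45,.55],[.35,.2,.5],[.38,0,.45],[.42,-.25,.4],[.55,-.4,.25],[.60,-.31,.16],[.658,-.177,.031]],R,q)
E
```

```text
t 5.867 p [0.35   0.7014 0.6388] q [0.9936 0.3452 0.2748 0.0879 1.7912 1.522 ] w 0.0939 F [-0.36 -0.54 -0.25] M [-0.27  0.05 -0.  ]
x [ 0.2906  0.6032 -0.7427] y [ 0.8917 -0.4522 -0.0184] z [-0.347  -0.657  -0.6693]
[0.33 0.45 0.55] q [ 0.6  -0.31  1.16  0.34  1.63  1.22] err 0.0 maxdq 0.12 tube 0.378 col 0.421 elbow [-0.15 -0.03  0.58] wrist [0.22 0.22 0.83]
[0.35 0.2  0.5 ] q [-0.37 -0.5   1.39  0.83  2.01  0.58] err 0.0 maxdq 0.09 tube 0.232 col 0.318 elbow [-0.18  0.13  0.55] wrist [ 0.24 -0.03  0.78]
[0.38 0.   0.45] q [-0.87 -0.31  1.37  0.87  2.21  0.1 ] err 0.0 maxdq 0.07 tube 0.178 col 0.311 elbow [-0.04  0.14  0.58] wrist [ 0.27 -0.23  0.73]
[ 0.42 -0.25  0.4 ] q [-1.1   0.15  1.05  0.77  2.28 -0.21] err 0.0 maxdq 0.04 tube 0.192 col 0.348 elbow [ 0.08 -0.03  0.6 ] wrist [ 0.31 -0.48  0.68]
[ 0.55 -0.4   0.25] q [-1.04  0.61  0.74  0.72  2.13 -0.27] err 0.0 maxdq 0.04 tube 0.359 col 0.502 elbow [ 0.18 -0.19  0.52] wrist [ 0.44 -0.63  0.53]
[ 0.6  -0.31  0.16] q [-0.91  0.53  1.03  0.68  1.88 -0.32] err 0.0 maxdq 0.06 tube 0.418 col 0.495 elbow [ 0.18 -0.14  0.54] wrist [ 0.49 -0.54  0.44]
[ 0.658 -0.177  0.031] q [-0.72  0.52  1.31  0.7   1.55 -0.35] err 0.0 maxdq 0.04 tube 0.364 col 0.357 elbow [ 0.2  -0.11  0.54] wrist [ 0.55 -0.41  0.32]
```

```bash
cat >> h.py <<'E'
def dl(*wps):
    o,R=st(); p=o['tool_pos']
    for w in wps:
        d=R.T@(np.array(w)-p); print('to',w,'d',d.round(4),'n',round(np.linalg.norm(d),3)); p=np.array(w)
E
python3 -c "
from h import *
dl([.34,.57,.59],[.33,.45,.55],[.35,.28,.51],[.38,.1,.47],[.40,-.08,.44],[.42,-.25,.4],[.55,-.4,.35])"
```

```text
t 5.867 p [0.35   0.7014 0.6388] q [0.9936 0.3452 0.2748 0.0879 1.7912 1.522 ] w 0.0939 F [-0.36 -0.54 -0.25] M [-0.27  0.05 -0.  ]
x [ 0.2906  0.6032 -0.7427] y [ 0.8917 -0.4522 -0.0184] z [-0.347  -0.657  -0.6693]
to [0.34, 0.57, 0.59] d [-0.0459  0.0514  0.1224] n 0.14
to [0.33, 0.45, 0.55] d [-0.0456  0.0461  0.1091] n 0.127
to [0.35, 0.28, 0.51] d [-0.067   0.0954  0.1315] n 0.176
to [0.38, 0.1, 0.47] d [-0.0702  0.1089  0.1346] n 0.187
to [0.4, -0.08, 0.44] d [-0.0805  0.0998  0.1314] n 0.184
to [0.42, -0.25, 0.4] d [-0.067   0.0954  0.1315] n 0.176
to [0.55, -0.4, 0.35] d [-0.0156  0.1847  0.0869] n 0.205
```

Emit:
send_rows:
  increments:
    - [1,-0.046,0.051,0.122,-0.027]
    - [1,-0.046,0.051,0.122,-0.027]
    - [1,-0.046,0.051,0.122,-0.027]
    - [1,-0.046,0.051,0.122,-0.027]

```text
time: 6.2
tool_pos: [0.3387, 0.5673, 0.5886]
ee_rot: [3.141, 0.84, 1.12]
wrist_force: [0.6, -0.3, 1.3]
width: 0.0939
```

Emit:
send_rows:
  increments:
    - [1,-0.046,0.046,0.109,0]
    - [1,-0.046,0.046,0.109,0]
    - [1,-0.046,0.046,0.109,0]
    - [1,-0.046,0.046,0.109,0]

```text
time: 6.53
tool_pos: [0.3321, 0.4442, 0.5494]
ee_rot: [3.14, 0.841, 1.114]
wrist_force: [0.5, 0.3, 0.0]
width: 0.094
```

```bash
python3 -c "
from h import *
dl([.35,.28,.51],[.38,.1,.47],[.40,-.08,.44],[.42,-.25,.4],[.55,-.4,.35])"
```

```text
t 6.533 p [0.3321 0.4442 0.5494] q [ 0.5898 -0.3154  1.1623  0.3409  1.632   1.1839] w 0.094 F [0.46 0.26 0.  ] M [-0.26  0.05 -0.02]
x [ 0.2941  0.5983 -0.7453] y [ 0.898  -0.44    0.0011] z [-0.3272 -0.6697 -0.6667]
to [0.35, 0.28, 0.51] d [-0.0636  0.0883  0.1304] n 0.17
to [0.38, 0.1, 0.47] d [-0.0691  0.1061  0.1374] n 0.187
to [0.4, -0.08, 0.44] d [-0.0795  0.0971  0.134 ] n 0.184
to [0.42, -0.25, 0.4] d [-0.066   0.0927  0.134 ] n 0.176
to [0.55, -0.4, 0.35] d [-0.0143  0.1827  0.0912] n 0.205
```

Orientation holds; on along the path.

Emit:
send_rows:
  increments:
    - [1,-0.064,0.088,0.13,0]
    - [1,-0.064,0.088,0.13,0]
    - [1,-0.064,0.088,0.13,0]
    - [1,-0.064,0.088,0.13,0]
    - [1,-0.064,0.088,0.13,0]

```text
time: 6.95
tool_pos: [0.356, 0.2784, 0.5095]
ee_rot: [-3.141, 0.843, 1.103]
wrist_force: [0.5, 1.5, -0.1]
width: 0.0936
```

Emit:
send_rows:
  increments:
    - [1,-0.069,0.106,0.137,0]
    - [1,-0.069,0.106,0.137,0]
    - [1,-0.069,0.106,0.137,0]
    - [1,-0.069,0.106,0.137,0]
    - [1,-0.069,0.106,0.137,0]

```text
time: 7.37
tool_pos: [0.384, 0.1031, 0.4698]
ee_rot: [-3.137, 0.84, 1.119]
wrist_force: [0.3, -0.4, 0.4]
width: 0.0944
```

Emit:
send_rows:
  increments:
    - [1,-0.08,0.097,0.134,0]
    - [1,-0.08,0.097,0.134,0]
    - [1,-0.08,0.097,0.134,0]
    - [1,-0.08,0.097,0.134,0]
    - [1,-0.08,0.097,0.134,0]

```text
time: 7.78
tool_pos: [0.4049, -0.0776, 0.4392]
ee_rot: [-3.135, 0.839, 1.121]
wrist_force: [-0.1, 1.2, -0.6]
width: 0.0939
```

Emit:
send_rows:
  increments:
    - [1,-0.066,0.093,0.134,0]
    - [1,-0.066,0.093,0.134,0]
    - [1,-0.066,0.093,0.134,0]
    - [1,-0.066,0.093,0.134,0]
    - [1,-0.066,0.093,0.134,0]

```text
time: 8.2
tool_pos: [0.4264, -0.2483, 0.3963]
ee_rot: [-3.131, 0.837, 1.124]
wrist_force: [-0.1, 0.2, -1.3]
width: 0.0939
```

```bash
python3 -c "
from h import *
snap('scene','2');snap('top','2');snap('wrist','2')
dl([.50,-.39,.33],[.568,-.36,.166])
"
```

```text
t 8.35 p [ 0.4254 -0.2434  0.4007] q [-1.0846  0.1435  1.0534  0.7758  2.2676 -0.2189] w 0.094 F [-0.69  1.06 -0.18] M [-0.24  0.03 -0.01]
x [ 0.289   0.6024 -0.744 ] y [ 0.9009 -0.434  -0.0014] z [-0.3237 -0.6699 -0.6681]
to [0.5, -0.39, 0.33] d [-0.0141  0.131   0.1213] n 0.179
to [0.568, -0.36, 0.166] d [0.1597 0.0485 0.0675] n 0.18
```

View pics/wrist2.png

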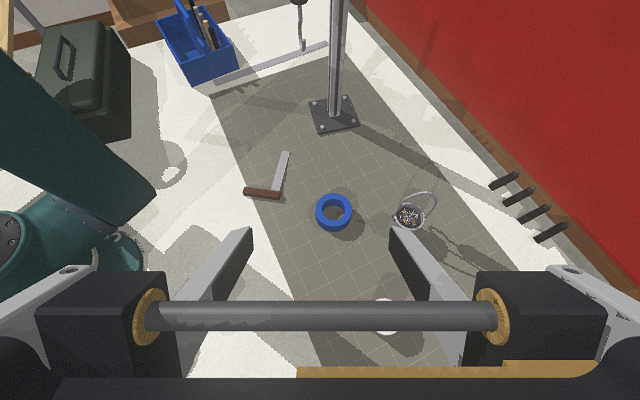

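View pics/scene2.png

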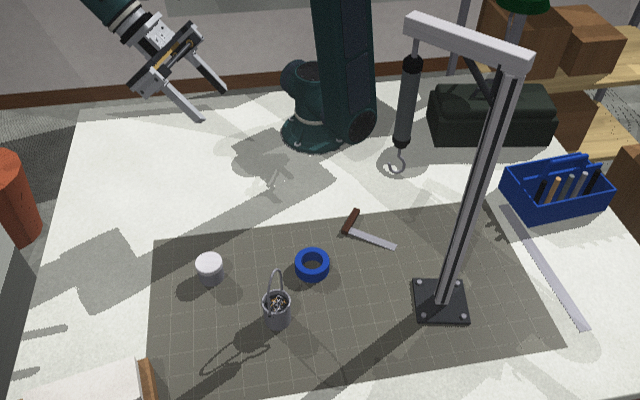

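```bash
python3 - <<'E'
from h import *
crop("wrist2",370,170,470,250,7,"c5")
crop("wrist2",270,0,370,140,5,"c6")
E
```

```text
(no output)
```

View pics/c5.png

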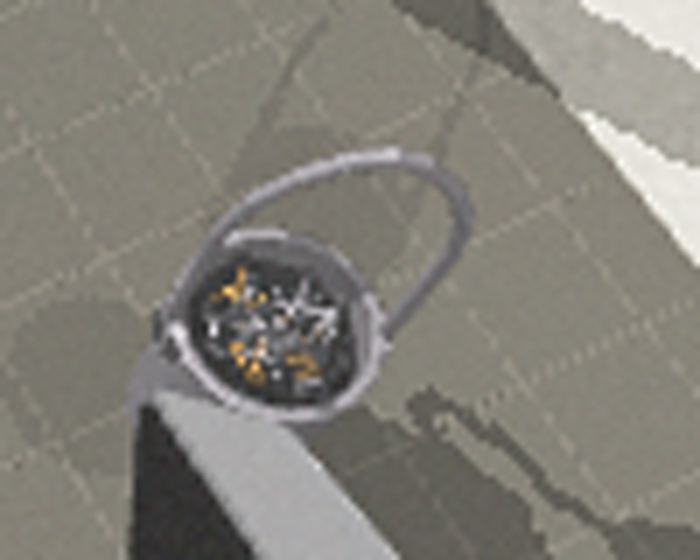

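View pics/c6.png

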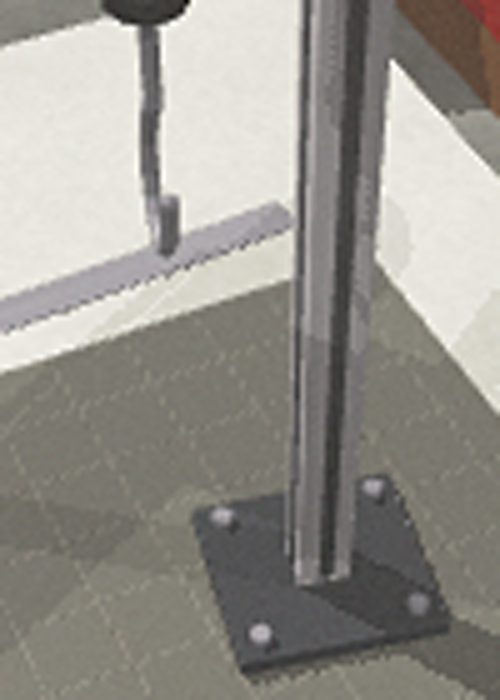

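```bash
python3 - <<'E'
from h import *
crop("scene0",400,265,480,335,8,"c7")
from scipy.optimize import least_squares
np.set_printoptions(precision=4,suppress=True)
def T(s,p): 
    x,y,a=s; c,si=np.cos(a),np.sin(a); return np.array([x+c*p[0]-si*p[1],y+si*p[0]+c*p[1],p[2]])
def fit(obs,s0):
    f=lambda s:np.concatenate([proj(v,T(s,p))-u for v,u,p in obs])
    r=least_squares(f,s0,loss='soft_l1'); print(r.x,np.degrees(r.x[2])); 
    for (v,u,p),e in zip(obs,f(r.x).reshape(-1,2)): print('  ',v,np.array(p),e.round(1))
    return r.x
S=lambda a,b:np.array([230+a/6,240+b/6]); W=lambda a,b:np.array([370+a/7,170+b/7]); Tp=lambda a,b:np.array([320+a/5,110+b/5])
fit([("scene0",S(279,371),(0,0,.075)),("top0",Tp(243,203),(0,0,.075)),("wrist2",W(279,325),(0,0,.075)),
("scene0",S(282,177),(0,0,.1775)),("wrist2",W(170,318),(0,.0315,.072)),("wrist2",W(387,343),(0,-.0315,.072)),
("scene0",S(238,440),(0,-.0315,.066)),("scene0",S(310,300),(0,.0315,.075))],[.65,-.19,1.1])
W=lambda a,b:np.array([270+a/5,b/5]); S=lambda a,b:np.array([370+a/7,110+b/7]);Tp=lambda a,b:np.array([180+a/7,100+b/7])
fit([("wrist2",W(168,198),(-.017,0,.338)),("wrist2",W(165,253),(-.001,0,.309)),("wrist2",W(193,512),(.07,-.04,.012)),("wrist2",W(243,668),(.07,-.16,.012)) ,("wrist2",W(447,628),(.19,-.16,.012)),("wrist2",W(385,478),(.19,-.04,.012)),
("scene0",S(186,432),(0,0,.315)),("scene0",S(131,370),(-.017,0,.338)),("top0",Tp(487,488),(-.018,0,.33)),("top0",Tp(118,455),(.07,-.04,.012)),("top0",Tp(420,520),(.07,-.16,.012)),("top0",Tp(497,215),(.19,-.16,.012))],[.55,.077,1.37])
E
```

```text
[ 0.6535 -0.1936  0.9873] 56.565746532267745
   scene0 [0.    0.    0.075] [-1.8 -1.8]
   top0 [0.    0.    0.075] [-0.2 -1.4]
   wrist2 [0.    0.    0.075] [-0.4 -1.1]
   scene0 [0.     0.     0.1775] [-5.2  2. ]
   wrist2 [0.     0.0315 0.072 ] [-0.5 -1.4]
   wrist2 [ 0.     -0.0315  0.072 ] [-0.8 -1.3]
   scene0 [ 0.     -0.0315  0.066 ] [-1.5  0.6]
   scene0 [0.     0.0315 0.075 ] [-0.3 -1.2]
[0.5488 0.0757 1.2134] 69.52427409660824
   wrist2 [-0.017  0.     0.338] [-1.4 -2.4]
   wrist2 [-0.001  0.     0.309] [-0.3 -2.4]
   wrist2 [ 0.07  -0.04   0.012] [14.  30.4]
   wrist2 [ 0.07  -0.16   0.012] [48.  -4.2]
   wrist2 [ 0.19  -0.16   0.012] [  0.3 -28.3]
   wrist2 [ 0.19  -0.04   0.012] [-28.4   4.7]
   scene0 [0.    0.    0.315] [-1.  -0.7]
   scene0 [-0.017  0.     0.338] [-0.3 -1.5]
   top0 [-0.018  0.     0.33 ] [-0.2 -0.3]
   top0 [ 0.07  -0.04   0.012] [46.3  4. ]
   top0 [ 0.07  -0.16   0.012] [ 20.9 -46.6]
   top0 [ 0.19  -0.16   0.012] [-31.8 -19.1]
```

View pics/c7.png

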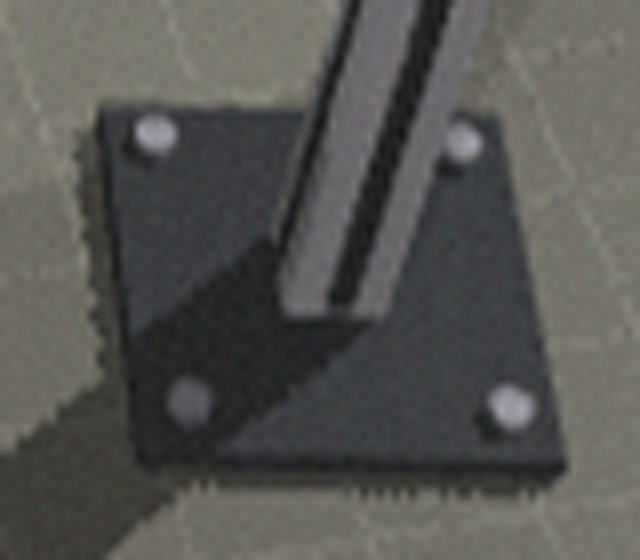

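```bash
cat > fit.py <<'E'
from h import *
from scipy.optimize import least_squares
np.set_printoptions(precision=4,suppress=True)
def T(s,p): 
    x,y,a=s[:3]; c,si=np.cos(a),np.sin(a); return np.array([x+c*p[0]-si*p[1],y+si*p[0]+c*p[1],p[2]])
def fit(obs,s0,pr=True):
    f=lambda s:np.concatenate([proj(v,T(s,p))-u for v,u,p in obs])
    r=least_squares(f,s0,loss='soft_l1'); print(r.x,np.degrees(r.x[2])); 
    if pr:
        for (v,u,p),e in zip(obs,f(r.x).reshape(-1,2)): print('  ',v,np.array(p),e.round(1))
    return r.x
def px(x0,y0,k): return lambda a,b:np.array([x0+(a+.5)/k-.5,y0+(b+.5)/k-.5])
E
python3 - <<'E'
from fit import *
S=px(230,240,6);W=px(370,170,7);Tp=px(320,110,5)
pl=fit([("scene0",S(279,371),(0,0,.075)),("top0",Tp(243,203),(0,0,.075)),("wrist2",W(279,325),(0,0,.075)),
("wrist2",W(170,318),(0,.0315,.072)),("wrist2",W(387,343),(0,-.0315,.072)),
("scene0",S(238,440),(0,-.0315,.066)),("scene0",S(310,300),(0,.0315,.075))],[.65,-.19,1.1])
W=px(270,0,5);S=px(370,110,7);Tp=px(180,100,7);S2=px(400,265,8)
z=.012;A,B,C,D=(.07,-.04,z),(.07,-.16,z),(.19,-.16,z),(.19,-.04,z)
sc=fit([("wrist2",W(168,198),(-.017,0,.338)),("wrist2",W(165,253),(-.001,0,.309)),("wrist2",W(243,665),A),("wrist2",W(447,625),B),("wrist2",W(385,478),C),("wrist2",W(193,512),D),
("scene0",S(186,432),(0,0,.315)),("scene0",S(131,370),(-.017,0,.338)),("top0",Tp(487,488),(-.018,0,.33)),("top0",Tp(118,455),D),("top0",Tp(420,520),A),("top0",Tp(497,215),B),
("scene0",S2(98,105),A),("scene0",S2(497,113),D),("scene0",S2(565,465),C),("scene0",S2(140,462),B)],[.55,.077,1.37])
np.save('pl.npy',pl);np.save('sc.npy',sc)
for v,x0,y0,k,out in [("wrist2",370,170,7,'o1'),("scene0",230,240,6,'o2'),("top0",320,110,5,'o3')]:
    im=cv2.imread(f'pics/{v}.png'); h=110; im=cv2.resize(im[y0:y0+100,x0:x0+110],None,fx=k,fy=k,interpolation=cv2.INTER_CUBIC)
    def dr(ps,c):
        for p in ps:
            u=proj(v,T(pl,p)); u=((u-[x0,y0]+.5)*k-.5).astype(int); cv2.circle(im,tuple(int(t) for t in u),1,c,-1)
    th=np.linspace(0,2*np.pi,90)
    dr([(.03*np.cos(t),.03*np.sin(t),.075) for t in th],(0,0,255)); dr([(.03*np.cos(t),.03*np.sin(t),0) for t in th],(0,255,0))
    t=np.linspace(0,np.pi,60); dr([(0,.0315*np.cos(a),.146+.0315*np.sin(a)) for a in t]+[(0,s*.0315,zz) for s in(-1,1) for zz in np.linspace(.058,.146,30)],(255,255,0))
    cv2.imwrite(f'pics/{out}.png',im)
E
```

```text
[ 0.6532 -0.1938  0.9949] 57.00447553247093
   scene0 [0.    0.    0.075] [-1.5 -1.5]
   top0 [0.    0.    0.075] [ 0.2 -0.9]
   wrist2 [0.    0.    0.075] [ 0.  -0.6]
   wrist2 [0.     0.0315 0.072 ] [-0.2 -0.7]
   wrist2 [ 0.     -0.0315  0.072 ] [-0.4 -0.8]
   scene0 [ 0.     -0.0315  0.066 ] [-1.1  1. ]
   scene0 [0.     0.0315 0.075 ] [-0.1 -0.9]
[0.5474 0.0749 1.3705] 78.52263613534396
   wrist2 [-0.017  0.     0.338] [ 0.1 -1.7]
   wrist2 [-0.001  0.     0.309] [-0.4 -1.5]
   wrist2 [ 0.07  -0.04   0.012] [-0.3 -0.7]
   wrist2 [ 0.07  -0.16   0.012] [ 1.2 -1.3]
   wrist2 [ 0.19  -0.16   0.012] [ 0.9 -2.4]
   wrist2 [ 0.19  -0.04   0.012] [-0.4 -1.6]
   scene0 [0.    0.    0.315] [-1.1 -0.7]
   scene0 [-0.017  0.     0.338] [-0.5 -0.6]
   top0 [-0.018  0.     0.33 ] [ 1.1 -0.5]
   top0 [ 0.19  -0.04   0.012] [-1.2 -1.5]
   top0 [ 0.07  -0.04   0.012] [ 0.2 -1. ]
   top0 [ 0.07  -0.16   0.012] [ 0.2 -1. ]
   scene0 [ 0.07  -0.04   0.012] [-0.8 -1.2]
   scene0 [ 0.19  -0.04   0.012] [-0.4 -0.9]
   scene0 [ 0.19  -0.16   0.012] [-0.1 -0.7]
   scene0 [ 0.07  -0.16   0.012] [-0.9 -1.8]
```

View pics/o1.png

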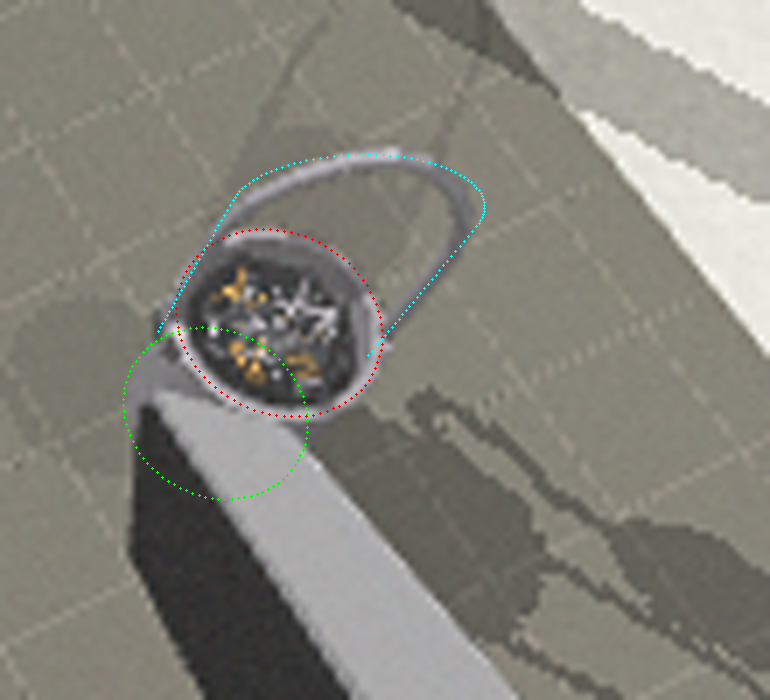

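View pics/o2.png

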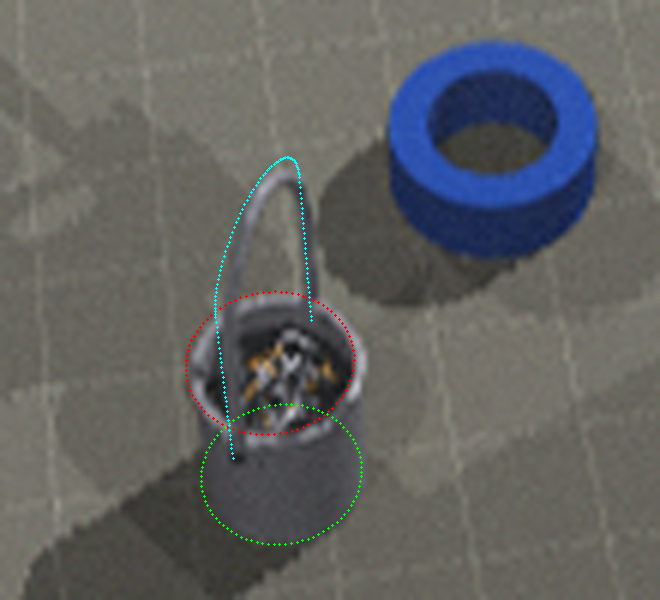

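```bash
python3 -c "
from h import *
dl([.53,-.29,.27],[.603,-.301,.178],[.637,-.229,.089],[.660,-.181,.029])
"
```

```text
t 8.35 p [ 0.4254 -0.2434  0.4007] q [-1.0846  0.1435  1.0534  0.7758  2.2676 -0.2189] w 0.094 F [-0.69  1.06 -0.18] M [-0.24  0.03 -0.01]
x [ 0.289   0.6024 -0.744 ] y [ 0.9009 -0.434  -0.0014] z [-0.3237 -0.6699 -0.6681]
to [0.53, -0.29, 0.27] d [0.0994 0.1147 0.0847] n 0.174
to [0.603, -0.301, 0.178] d [0.0829 0.0707 0.0452] n 0.118
to [0.637, -0.229, 0.089] d [ 0.1194 -0.0005  0.0002] n 0.119
to [0.66, -0.181, 0.029] d [ 0.0802 -0.      0.0005] n 0.08
```

Emit:
send_rows:
  increments:
    - [1,0.099,0.115,0.085,0]
    - [1,0.099,0.115,0.085,0]
    - [1,0.099,0.115,0.085,0]
    - [1,0.099,0.115,0.085,0]
    - [1,0.099,0.115,0.085,0]

```text
time: 8.77
tool_pos: [0.5314, -0.2883, 0.2655]
ee_rot: [-3.132, 0.837, 1.131]
wrist_force: [-0.7, 1.3, -1.8]
width: 0.0944
```

Emit:
send_rows:
  increments:
    - [1,0.083,0.071,0.045,0]
    - [1,0.083,0.071,0.045,0]
    - [1,0.083,0.071,0.045,0]
    - [1,0.083,0.071,0.045,0]
    - [1,0.083,0.071,0.045,0]

```text
time: 9.18
tool_pos: [0.6031, -0.2994, 0.1791]
ee_rot: [-3.139, 0.839, 1.127]
wrist_force: [-0.0, -0.5, 0.3]
width: 0.0942
```

```bash
python3 -c "
from h import *
snap('wrist','3');snap('scene','3');snap('top','3')
crop('wrist3',270,90,410,230,5,'c8')
dl([.637,-.229,.089],[.660,-.181,.029])
"
```

```text
t 9.333 p [ 0.6031 -0.3019  0.1832] q [-0.9028  0.5045  1.0184  0.6871  1.9005 -0.321 ] w 0.0936 F [ 0.48 -0.13  0.54] M [-0.26  0.07 -0.04]
x [ 0.2925  0.5981 -0.7461] y [ 0.9011 -0.4337  0.0057] z [-0.3202 -0.674  -0.6658]
to [0.637, -0.229, 0.089] d [ 0.1238 -0.0016  0.0027] n 0.124
to [0.66, -0.181, 0.029] d [ 0.0802 -0.0004  0.0002] n 0.08
```

View pics/wrist3.png

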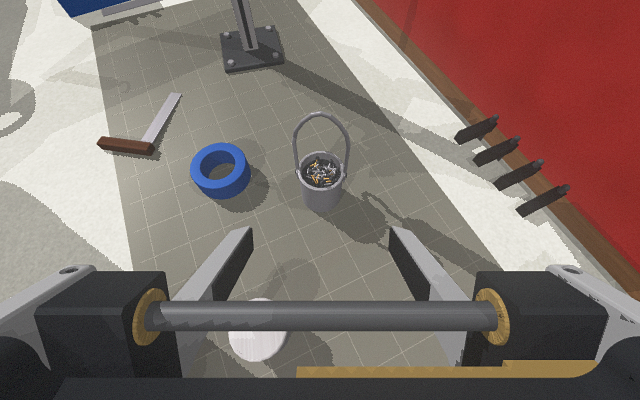

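View pics/scene3.png

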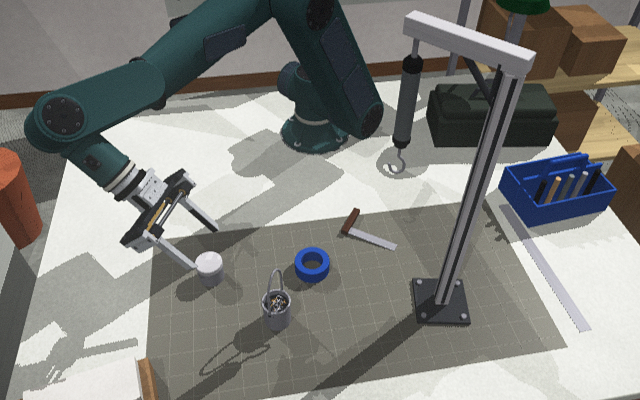

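View pics/c8.png

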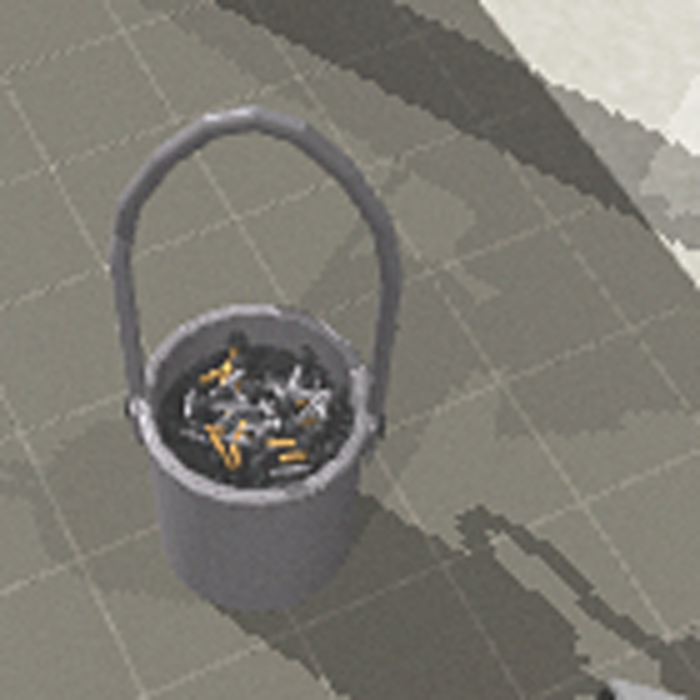

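```bash
python3 - <<'E'
from fit import *
W=px(270,90,5)
fit([("wrist3",W(252,403),(0,0,.075)),("wrist3",W(252,112),(0,0,.1775)),("wrist3",W(136,408),(0,.0315,.060)),("wrist3",W(377,425),(0,-.0315,.060))],[.65,-.19,1.1])
c,r=ray("wrist3",*W(252,403)); print(c)
W=px(370,170,7);S=px(230,240,6);Tp=px(320,110,5);W3=px(270,90,5)
fit([("scene0",S(279,371),(0,0,.075)),("top0",Tp(243,203),(0,0,.075)),("wrist2",W(279,325),(0,0,.075)),
("wrist2",W(170,318),(0,.0315,.072)),("wrist2",W(387,343),(0,-.0315,.072)),("wrist3",W3(252,403),(0,0,.075)),("wrist3",W3(252,112),(0,0,.1775)),("wrist3",W3(136,408),(0,.0315,.060)),("wrist3",W3(377,425),(0,-.0315,.060)),
("scene0",S(238,440),(0,-.0315,.066)),("scene0",S(310,300),(0,.0315,.075))],[.65,-.19,1.1])
E
```

```text
[ 0.6542 -0.1932  1.0497] 60.14577514483181
   wrist3 [0.    0.    0.075] [ 0.3 -2. ]
   wrist3 [0.     0.     0.1775] [-0.  -0.5]
   wrist3 [0.     0.0315 0.06  ] [0.7 1.5]
   wrist3 [ 0.     -0.0315  0.06  ] [-1.6  1. ]
[ 0.5681 -0.376   0.3862]
[ 0.6539 -0.1935  1.0158] 58.20306752383062
   scene0 [0.    0.    0.075] [-1.3 -1.2]
   top0 [0.    0.    0.075] [ 0.1 -1.2]
   wrist2 [0.    0.    0.075] [ 0.2 -0.8]
   wrist2 [0.     0.0315 0.072 ] [ 0.  -0.7]
   wrist2 [ 0.     -0.0315  0.072 ] [-0.2 -1.4]
   wrist3 [0.    0.    0.075] [ 0.2 -1.8]
   wrist3 [0.     0.     0.1775] [-0.2 -0.2]
   wrist3 [0.     0.0315 0.06  ] [0.6 1.1]
   wrist3 [ 0.     -0.0315  0.06  ] [-1.7  2. ]
   scene0 [ 0.     -0.0315  0.066 ] [-0.6  1.4]
   scene0 [0.     0.0315 0.075 ] [-0.2 -0.8]
```

Emit:
send_rows:
  increments:
    - [1,0.04,-0.001,0.001,0]
    - [1,0.08,-0.001,0.002,0]
    - [1,0.12,-0.002,0.003,0]
    - [1,0.124,-0.002,0.003,0]

```text
time: 9.67
tool_pos: [0.6342, -0.2232, 0.0813]
ee_rot: [-3.131, 0.838, 1.133]
wrist_force: [-0.7, -0.2, -0.2]
width: 0.0937
```

```bash
python3 -c "
from h import *
snap('wrist','4')
dl([.6595,-.1818,.029])
"
```

```text
t 9.717 p [ 0.6347 -0.2249  0.0831] q [-0.7969  0.5017  1.2273  0.6826  1.6836 -0.3647] w 0.0939 F [ 0.6  -0.11  0.5 ] M [-0.34  0.05  0.06]
x [ 0.2857  0.6044 -0.7437] y [ 0.9019 -0.4319 -0.0046] z [-0.324  -0.6694 -0.6685]
to [0.6595, -0.1818, 0.029] d [ 0.0734  0.0039 -0.0007] n 0.074
```

View pics/wrist4.png

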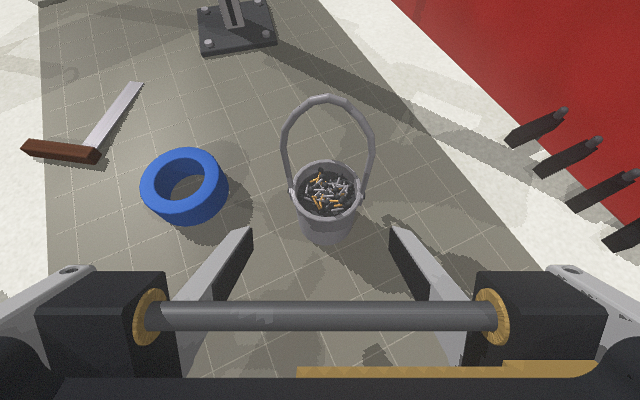

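Emit:
send_rows:
  increments:
    - [1,0.025,0.004,0,0]
    - [1,0.05,0.004,0,0]
    - [1,0.073,0.004,-0.001,0]
    - [1,0.073,0.004,-0.001,0]
    - [1,0.073,0.004,-0.001,0]

```text
time: 10.13
tool_pos: [0.6617, -0.1868, 0.0333]
ee_rot: [3.137, 0.841, 1.118]
wrist_force: [-0.2, -0.5, 1.0]
width: 0.0943
```

```bash
python3 -c "
from h import *
snap('wrist','5');snap('scene','5')
dl([.6595,-.1818,.029])
crop('scene5',200,220,340,340,5,'c9')
"
```

```text
t 10.233 p [ 0.6622 -0.1882  0.0341] q [-0.7317  0.5322  1.2855  0.6964  1.5642 -0.3753] w 0.0942 F [-0.98  0.31  0.93] M [-0.31  0.07  0.01]
x [ 0.2938  0.5983 -0.7455] y [ 0.9001 -0.4356  0.0052] z [-0.3216 -0.6725 -0.6665]
to [0.6595, -0.1818, 0.029] d [ 0.0069 -0.0053 -0.    ] n 0.009
```

View pics/wrist5.png

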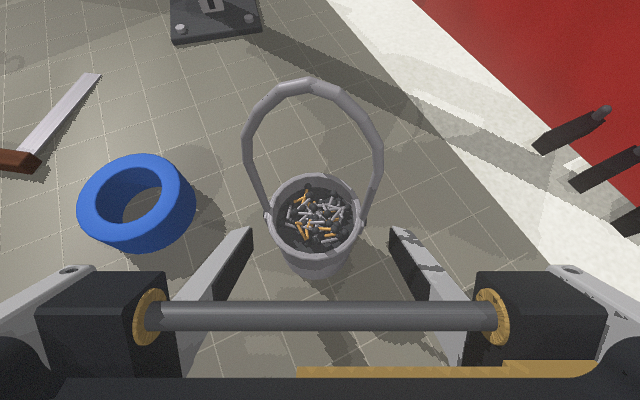

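View pics/c9.png

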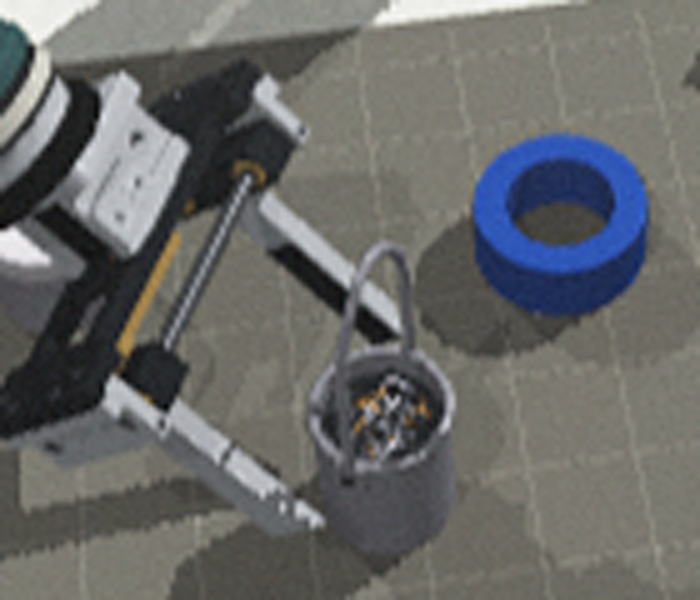

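```bash
python3 -c "
from h import *
o,R=st(); p=o['tool_pos']
for s in (-1,1):
    for b in (0,-.0188):
        for v in ('scene5','wrist5'): print(s,b,v,proj(v,p+R[:,1]*.047*s+R[:,0]*b))
print(proj('wrist5',[.654,-.193,.075]),proj('scene5',[.654,-.193,.075]),proj('scene5',[.654,-.193,.0]))
crop('wrist5',170,150,430,300,3,'c10')
"
```

```text
t 10.233 p [ 0.6622 -0.1882  0.0341] q [-0.7317  0.5322  1.2855  0.6964  1.5642 -0.3753] w 0.0942 F [-0.98  0.31  0.93] M [-0.31  0.07  0.01]
x [ 0.2938  0.5983 -0.7455] y [ 0.9001 -0.4356  0.0052] z [-0.3216 -0.6725 -0.6665]
-1 0 scene5 [285.5792 296.0403]
-1 0 wrist5 [261.6506 222.1823]
-1 -0.0188 scene5 [280.0212 291.178 ]
-1 -0.0188 wrist5 [256.317  231.0071]
1 0 scene5 [271.4151 331.7639]
1 0 wrist5 [380.2413 222.2304]
1 -0.0188 scene5 [265.4265 326.8769]
1 -0.0188 wrist5 [385.4724 231.0741]
[312.908  209.9405] [275.0674 300.1951] [276.9381 318.7213]
```

View pics/c10.png

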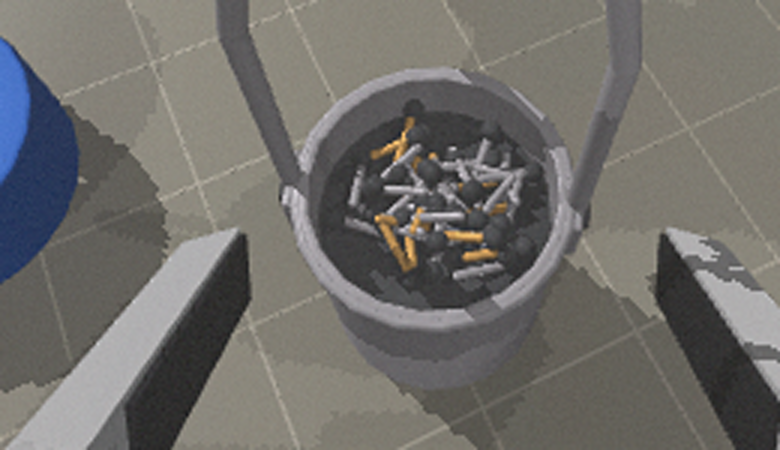

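```bash
python3 -c "
from h import *
o,R=st(); p=o['tool_pos']
for s,w in (((264.5,323.5),(391,227)),((264.5,323.5),(390,243)),((281,289),(251,228))):
    t,e=tri([('scene5',*s),('wrist5',*w)]); print(t,e,'tool frame',R.T@(t-p))
crop('scene5',240,280,300,340,10,'c11')
"
```

```text
t 10.233 p [ 0.6622 -0.1882  0.0341] q [-0.7317  0.5322  1.2855  0.6964  1.5642 -0.3753] w 0.0942 F [-0.98  0.31  0.93] M [-0.31  0.07  0.01]
x [ 0.2938  0.5983 -0.7455] y [ 0.9001 -0.4356  0.0052] z [-0.3216 -0.6725 -0.6665]
[ 0.6988 -0.2215  0.0617] [np.float64(0.27025121740532004), np.float64(0.8372372190153052)] tool frame [-0.0297  0.0475 -0.0078]
[ 0.6947 -0.2254  0.0533] [np.float64(2.1679047218408387), np.float64(6.662823761665573)] tool frame [-0.027   0.0455  0.0018]
[ 0.6118 -0.1765  0.0516] [np.float64(0.14162129049061453), np.float64(0.43899556394484357)] tool frame [-0.0209 -0.0504 -0.0033]
```

View pics/c11.png

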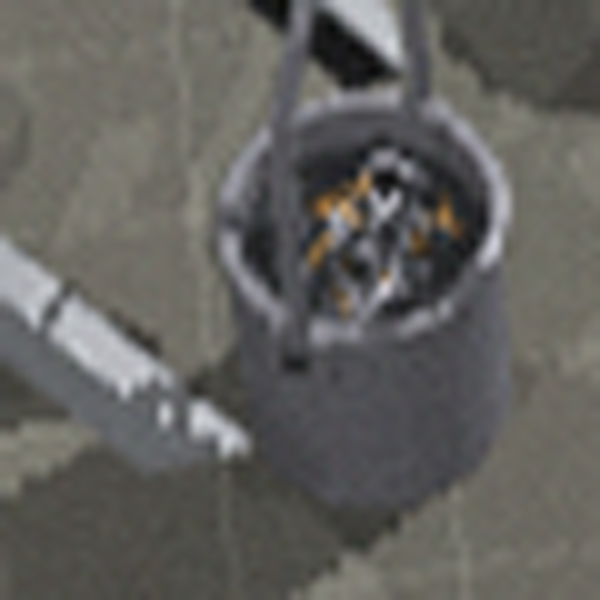

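Emit:
send_rows:
  increments:
    - [0.55,0,0,0,0]
    - [0.55,0,0,0,0]
    - [0.55,0,0,0,0]
    - [0.55,0,0,0,0]

```text
time: 10.57
tool_pos: [0.6612, -0.1863, 0.0313]
ee_rot: [3.141, 0.84, 1.12]
wrist_force: [-0.2, 1.3, -0.2]
width: 0.0736
```

```bash
python3 -c "
from h import *
snap('wrist','6');snap('scene','6')
dl([.6595,-.1818,.029])
crop('scene6',240,280,300,340,10,'c12')
crop('wrist6',170,150,430,300,3,'c13')
"
```

```text
t 10.667 p [ 0.6611 -0.1859  0.0309] q [-0.7299  0.5348  1.2894  0.6963  1.563  -0.3754] w 0.073 F [-0.05 -0.57 -0.87] M [-0.27  0.11 -0.01]
x [ 0.2899  0.6012 -0.7447] y [ 0.9006 -0.4346 -0.0001] z [-0.3237 -0.6706 -0.6674]
to [0.6595, -0.1818, 0.029] d [ 0.0034 -0.0032 -0.001 ] n 0.005
```

View pics/c12.png

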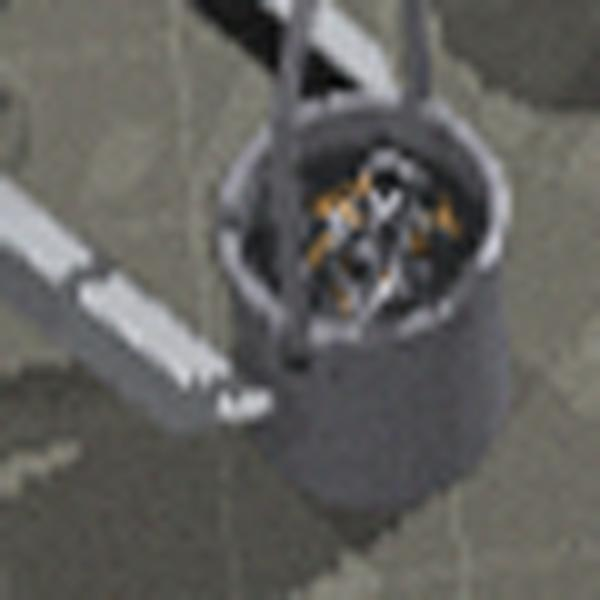

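View pics/c13.png

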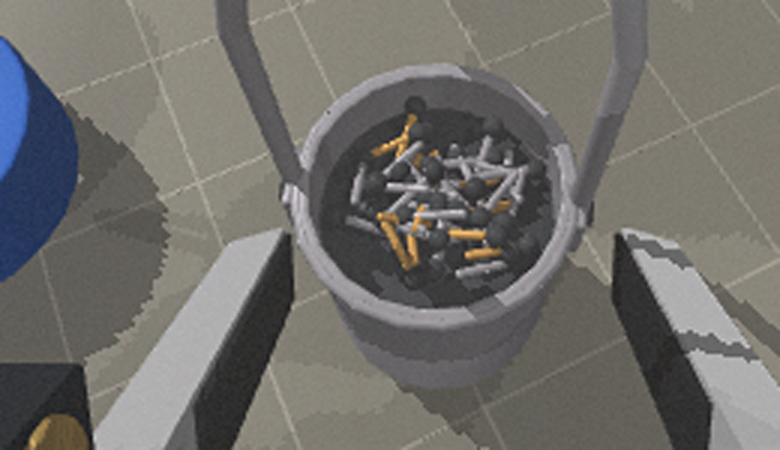

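Emit:
send_rows:
  increments:
    - [0.55,0.01,-0.001,0,0]
    - [0.55,0.02,-0.002,0,0]
    - [0.55,0.02,-0.002,0,0]
    - [0.55,0.02,-0.002,0,0]

```text
time: 11.0
tool_pos: [0.6645, -0.1711, 0.0143]
ee_rot: [-3.137, 0.839, 1.126]
wrist_force: [0.1, -0.4, 0.5]
width: 0.073
```

```bash
python3 -c "
from h import *
snap('wrist','7');snap('scene','7')
st()
crop('scene7',200,220,340,340,5,'c12')
"
```

```text
t 11.1 p [ 0.6651 -0.1722  0.0155] q [-0.711   0.5412  1.3135  0.7013  1.529  -0.3812] w 0.0729 F [-0.29 -0.67  0.25] M [-0.29  0.05  0.03]
x [ 0.2891  0.6018 -0.7445] y [ 0.901  -0.4339 -0.0009] z [-0.3236 -0.6705 -0.6676]
```

View pics/c12.png

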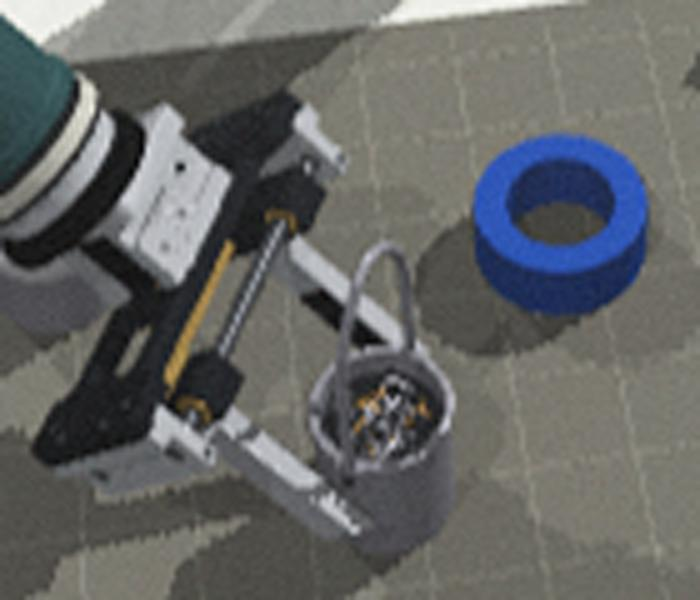

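View pics/wrist7.png

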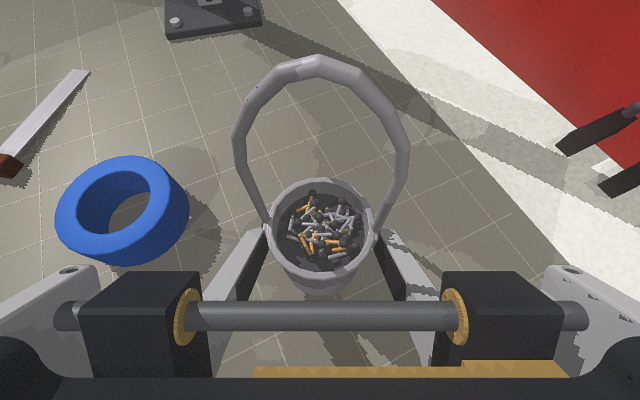

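Emit:
send_rows:
  increments:
    - [0.4,0.003,0,0,0]
    - [0.3,0.003,0,0,0]
    - [-1,0.003,0,0,0]
    - [-1,0.003,0,0,0]
    - [-1,0.003,0,0,0]

```text
time: 11.52
tool_pos: [0.6655, -0.1704, 0.0135]
ee_rot: [-3.139, 0.84, 1.124]
wrist_force: [-1.9, 2.1, 0.2]
width: 0.0599
```

Emit:
send_rows:
  increments:
    - [-1,0,0,0,0]
    - [-1,0,0,0,0]
    - [-1,0,0,0,0]

```text
time: 11.77
tool_pos: [0.6658, -0.1707, 0.0135]
ee_rot: [-3.14, 0.84, 1.123]
wrist_force: [-1.5, 2.6, 0.2]
width: 0.0598
```

```bash
python3 -c "
from h import *
snap('wrist','8');snap('scene','8')
st()
crop('scene8',200,220,340,340,5,'c12')
"
```

```text
t 11.867 p [ 0.6659 -0.1708  0.0135] q [-0.7086  0.5425  1.3159  0.702   1.5242 -0.3818] w 0.0599 F [-1.41  1.54  0.42] M [-0.06  0.26  0.26]
x [ 0.2894  0.6014 -0.7446] y [ 0.9008 -0.4342 -0.0006] z [-0.3237 -0.6706 -0.6675]
```

View pics/c12.png

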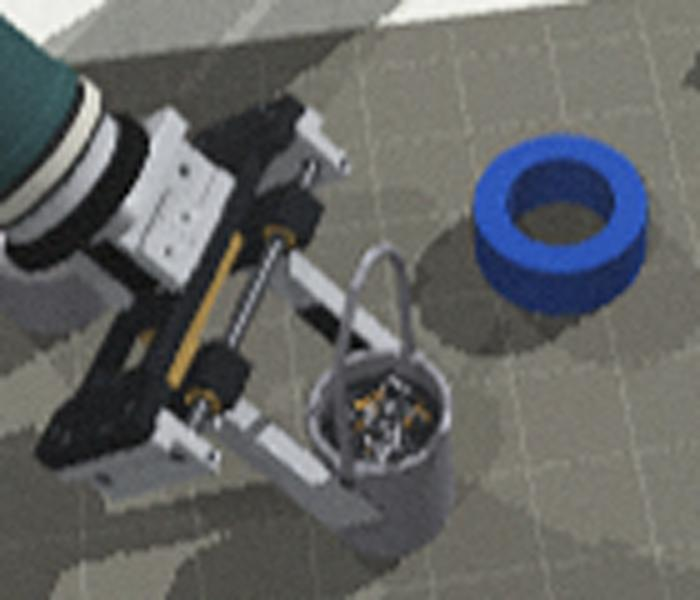

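View pics/wrist8.png

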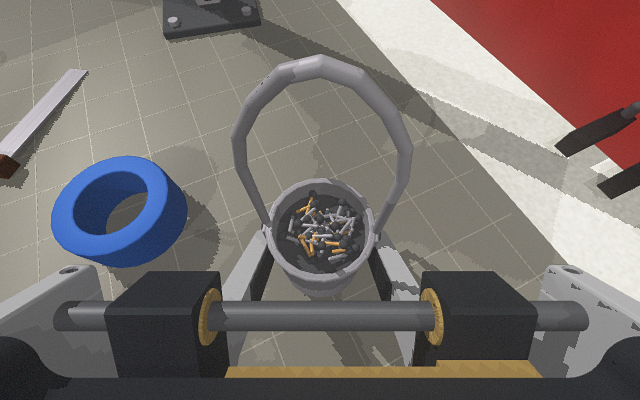

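Emit:
send_rows:
  increments:
    - [-1,-0.005,0,-0.0045,0]
    - [-1,-0.011,0,-0.01,0]
    - [-1,-0.022,0,-0.02,0]
    - [-1,-0.037,0,-0.0335,0]
    - [-1,-0.056,0,-0.05,0]

```text
time: 12.28
tool_pos: [0.6654, -0.171, 0.0888]
ee_rot: [-3.138, 0.84, 1.124]
wrist_force: [-0.4, 0.2, -3.5]
width: 0.0599
```

Emit:
send_rows:
  increments:
    - [-1,-0.008,0,-0.007,0]
    - [-1,-0.008,0,-0.007,0]
    - [-1,-0.008,0,-0.007,0]

```text
time: 12.53
tool_pos: [0.6663, -0.1719, 0.1003]
ee_rot: [3.138, 0.842, 1.119]
wrist_force: [-0.2, 0.1, -3.8]
width: 0.06
```

```bash
python3 -c "
from h import *
snap('wrist','9');snap('scene','9')
st();snap('top','9');st()
crop('scene9',180,180,340,320,5,'c12')
"
```

```text
t 12.633 p [ 0.6651 -0.1709  0.0975] q [-0.7091  0.4668  1.2464  0.7018  1.6369 -0.2867] w 0.0603 F [ 0.59  0.69 -3.38] M [-0.72  0.31 -0.02]
x [ 0.2878  0.6019 -0.7449] y [ 0.9007 -0.4344 -0.003 ] z [-0.3254 -0.6701 -0.6671]
t 12.683 p [ 0.665  -0.1706  0.0971] q [-0.7091  0.4674  1.2468  0.7021  1.6369 -0.2867] w 0.0599 F [-0.42  0.15 -3.55] M [-0.71  0.3  -0.  ]
x [ 0.2873  0.6026 -0.7445] y [ 0.9007 -0.4344 -0.0039] z [-0.3258 -0.6695 -0.6676]
```

View pics/c12.png

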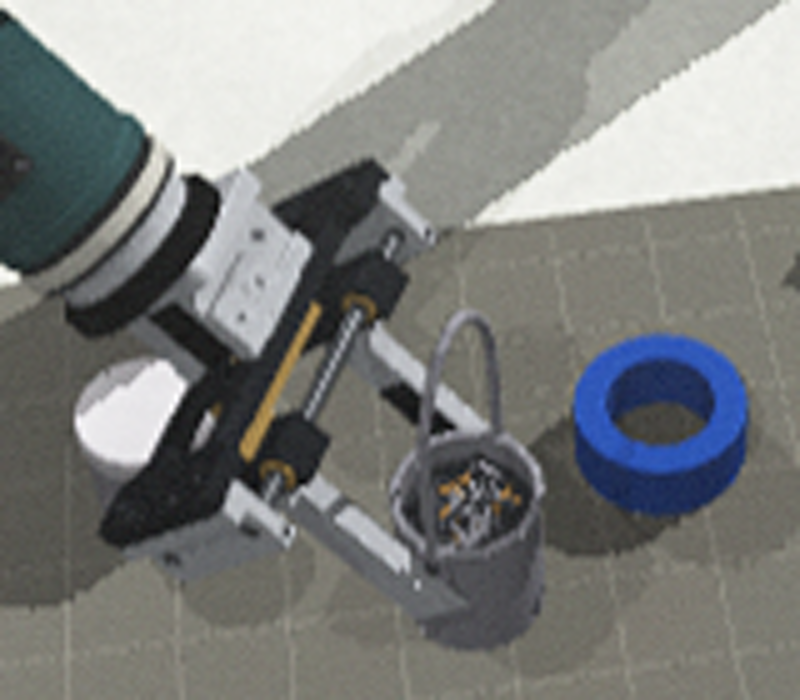

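View pics/wrist9.png

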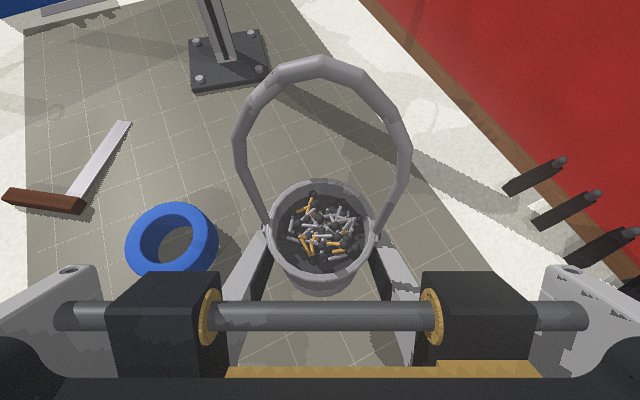

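```bash
python3 - <<'E'
from h import *
from fk import *
o,R=st()
D=[json.loads(l) for l in open('log.jsonl')]
print('fk err',max(np.abs(fk(d['joint_positions'],P)[0]-d['tool_pos']).max() for d in D))
path([o['tool_pos'],[.665,-.171,.1825],[.543,.019,.1825],[.559,.094,.1825],[.559,.094,.10]],R,o['joint_positions'])
dl([.665,-.171,.1825],[.60,-.07,.1825],[.538,.0,.1825])
# crown check by triangulation
crop('scene9',250,230,300,280,12,'d1');crop('top9',330,110,400,170,10,'d2')
E
```

```text
t 12.683 p [ 0.665  -0.1706  0.0971] q [-0.7091  0.4674  1.2468  0.7021  1.6369 -0.2867] w 0.0599 F [-0.42  0.15 -3.55] M [-0.71  0.3  -0.  ]
x [ 0.2873  0.6026 -0.7445] y [ 0.9007 -0.4344 -0.0039] z [-0.3258 -0.6695 -0.6676]
fk err 3.078954537161227e-08
[ 0.665  -0.171   0.1825] q [-0.71  0.42  1.14  0.71  1.75 -0.19] err 0.0 maxdq 0.03 tube 0.302 col 0.351 elbow [ 0.17 -0.08  0.56] wrist [ 0.55 -0.4   0.47]
[0.543  0.019  0.1825] q [-0.57 -0.03  1.67  0.72  1.61 -0.13] err 0.0 maxdq 0.06 tube 0.127 col 0.203 elbow [0.02 0.05 0.6 ] wrist [ 0.43 -0.21  0.47]
[0.559  0.094  0.1825] q [-0.42 -0.06  1.69  0.73  1.5  -0.02] err 0.0 maxdq 0.05 tube 0.07 col 0.138 elbow [-0.    0.06  0.6 ] wrist [ 0.45 -0.14  0.47]
[0.559 0.094 0.1  ] q [-0.42  0.01  1.8   0.75  1.37 -0.14] err 0.0 maxdq 0.03 tube 0.084 col 0.138 elbow [0.03 0.05 0.6 ] wrist [ 0.45 -0.14  0.39]
t 12.683 p [ 0.665  -0.1706  0.0971] q [-0.7091  0.4674  1.2468  0.7021  1.6369 -0.2867] w 0.0599 F [-0.42  0.15 -3.55] M [-0.71  0.3  -0.  ]
x [ 0.2873  0.6026 -0.7445] y [ 0.9007 -0.4344 -0.0039] z [-0.3258 -0.6695 -0.6676]
to [0.665, -0.171, 0.1825] d [-0.0638 -0.0002 -0.0568] n 0.085
to [0.6, -0.07, 0.1825] d [ 0.0422 -0.1024 -0.0464] n 0.12
to [0.538, 0.0, 0.1825] d [ 0.0244 -0.0863 -0.0267] n 0.094
```

View pics/d1.png

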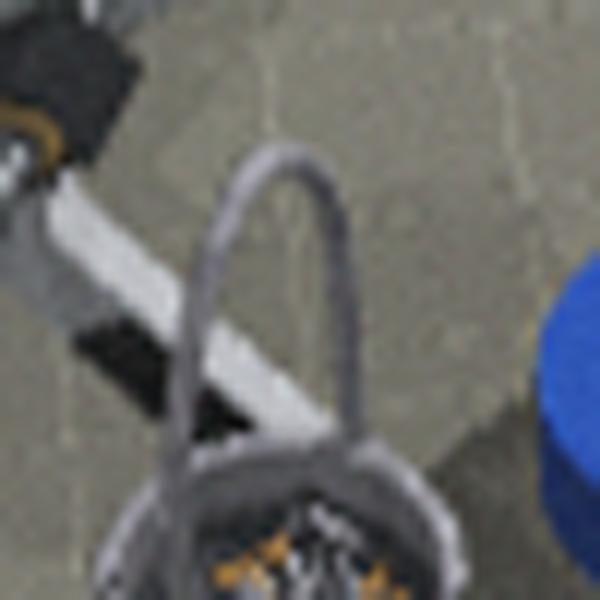

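View pics/d2.png

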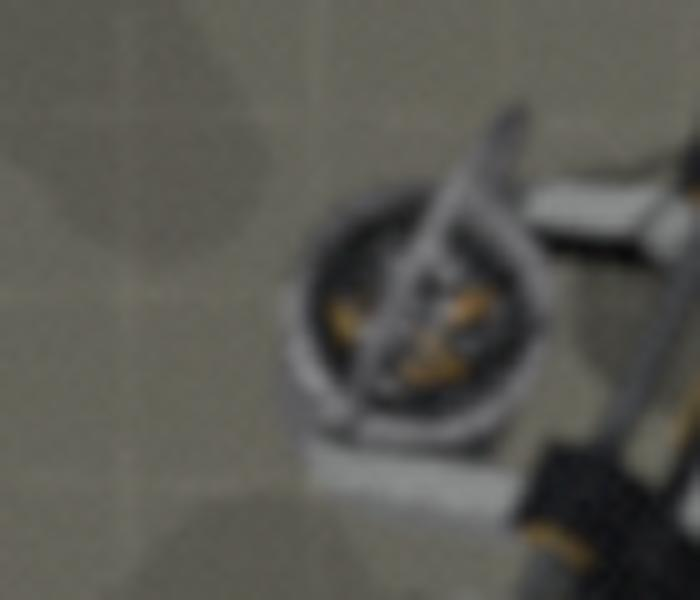

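Emit:
send_rows:
  increments:
    - [-1,-0.016,0,-0.014,0]
    - [-1,-0.032,0,-0.0285,0]
    - [-1,-0.048,0,-0.0427,0]
    - [-1,-0.064,0,-0.057,0]
    - [-1,-0.064,0,-0.057,0]

```text
time: 13.1
tool_pos: [0.6674, -0.1719, 0.1893]
ee_rot: [3.131, 0.84, 1.114]
wrist_force: [0.8, -0.2, -2.1]
width: 0.0598
```

Emit:
send_rows:
  increments:
    - [-1,0.008,-0.02,-0.009,0]
    - [-1,0.018,-0.042,-0.019,0]
    - [-1,0.027,-0.065,-0.03,0]
    - [-1,0.036,-0.088,-0.04,0]
    - [-1,0.042,-0.102,-0.046,0]

```text
time: 13.52
tool_pos: [0.5985, -0.0684, 0.1817]
ee_rot: [-3.133, 0.839, 1.129]
wrist_force: [0.0, -0.2, -3.8]
width: 0.0598
```

```bash
python3 -c "
from h import *
dl([.538,.0,.1825])
"
```

```text
t 13.517 p [ 0.5985 -0.0684  0.1817] q [-0.6486  0.1733  1.4525  0.7164  1.6672 -0.1832] w 0.0598 F [ 0.01 -0.2  -3.83] M [-0.67  0.32 -0.02]
x [ 0.2854  0.6038 -0.7443] y [ 0.9014 -0.4329 -0.0056] z [-0.3256 -0.6693 -0.6679]
to [0.538, 0.0, 0.1825] d [ 0.0234 -0.0842 -0.0266] n 0.091
```

Emit:
send_rows:
  increments:
    - [-1,0.008,-0.028,-0.009,0]
    - [-1,0.016,-0.056,-0.018,0]
    - [-1,0.023,-0.084,-0.027,0]
    - [-1,0.023,-0.084,-0.027,0]
    - [-1,0.023,-0.084,-0.027,0]

```text
time: 13.93
tool_pos: [0.5389, -0.0011, 0.1831]
ee_rot: [-3.136, 0.84, 1.126]
wrist_force: [0.8, -0.2, -3.7]
width: 0.0598
```

Emit:
send_rows:
  increments:
    - [-1,0,0,0,0]
    - [-1,0,0,0,0]
    - [-1,0,0,0,0]

```text
time: 14.18
tool_pos: [0.5413, -0.0034, 0.1848]
ee_rot: [-3.14, 0.84, 1.122]
wrist_force: [0.0, -1.0, -3.1]
width: 0.06
```

```bash
python3 -c "
from h import *
snap('wrist','10');snap('scene','10');snap('top','10')
st()
crop('scene10',330,130,430,230,6,'d1');crop('top10',220,120,320,200,7,'d2');crop('wrist10',230,0,430,130,4,'d3')
"
```

```text
t 14.333 p [ 0.5412 -0.0032  0.1851] q [-0.6133 -0.0144  1.6465  0.7205  1.6341 -0.1624] w 0.0603 F [-0.37 -0.48 -3.55] M [-0.67  0.26 -0.05]
x [ 0.2897  0.6012 -0.7447] y [ 0.9005 -0.4348 -0.0007] z [-0.3242 -0.6704 -0.6674]
```

View pics/wrist10.png

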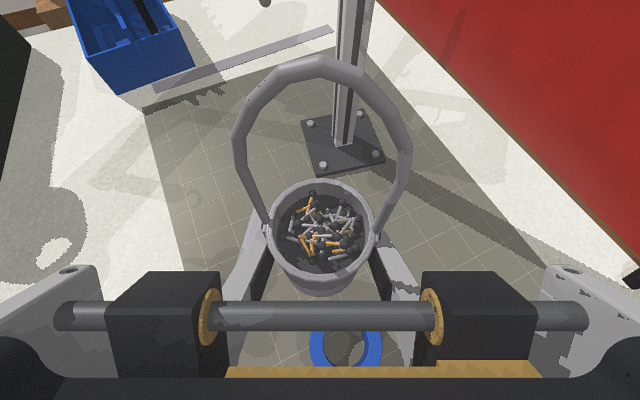

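View pics/d1.png

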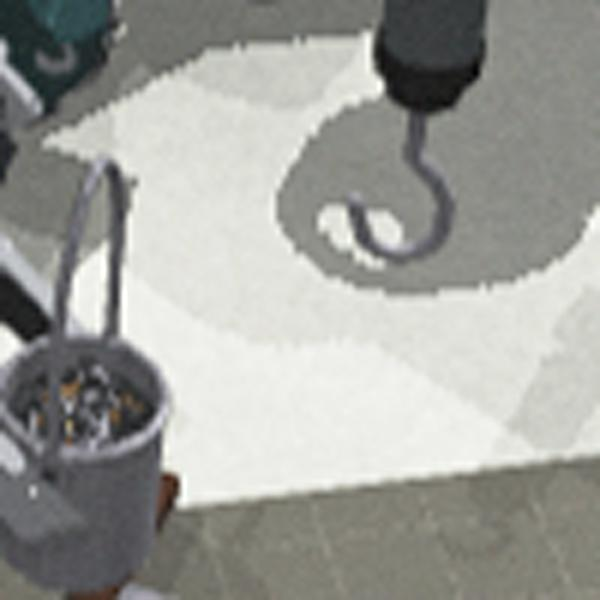

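View pics/d2.png

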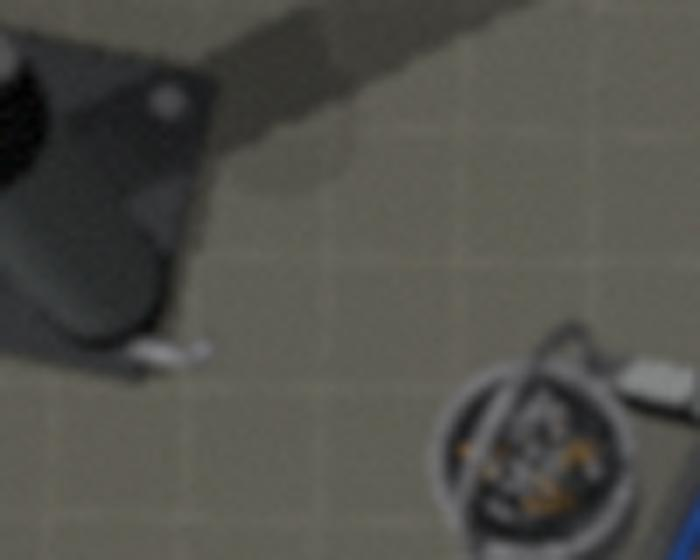

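View pics/d3.png

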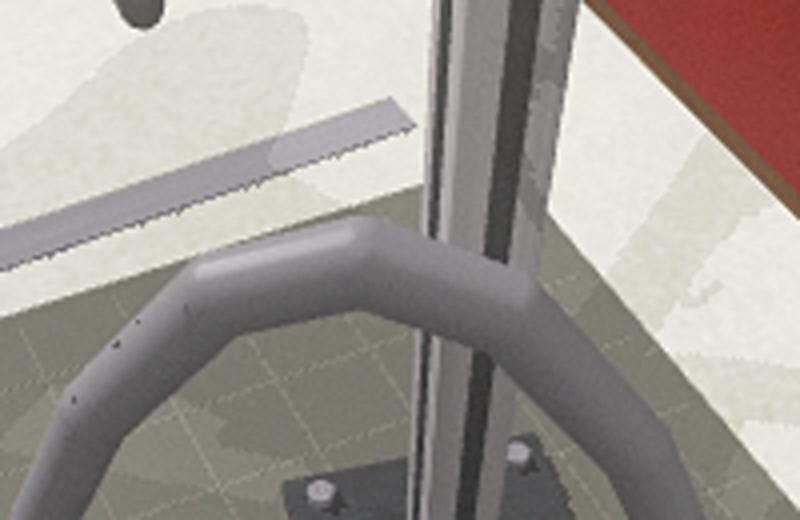

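```bash
python3 - <<'E'
from fit import *
o,R=st(); p=o['tool_pos']
S=px(330,130,6);W=px(230,0,4);Tp=px(220,120,7)
t,e=tri([("scene10",*S(105,165)),("wrist10",*W(362,262))]); print('crown tri',t,e)
c=p+[-.0119,-.0222,.164]; print('pred',c,proj("scene10",c),S(105,165),proj("wrist10",c),W(362,262),'top',(proj("top10",c)-[220,120])*7)
# hook features refit: tip and seat, in scene10,top10, wrist9-older
sc=np.load('sc.npy')
for nm,q in (('tip',(-.017,0,.338)),('seat',(0,0,.315)),('under',(0,0,.309))): print(nm,T(sc,q),'scene crop',(proj("scene10",T(sc,q))-[330,130])*6,'top',(proj("top10",T(sc,q))-[220,120])*7)
print('tip tri',tri([("scene10",*S(354,198)),("top10",*Tp(203,350))]))
print('tip tri w2',tri([("scene10",*S(354,198)),("top10",*Tp(203,350)),("wrist2",*px(270,0,5)(168,200))]))
print('under tri w2',tri([("scene10",*S(400,258)),("wrist2",*px(270,0,5)(165,253))]))
E
```

```text
t 14.333 p [ 0.5412 -0.0032  0.1851] q [-0.6133 -0.0144  1.6465  0.7205  1.6341 -0.1624] w 0.0603 F [-0.37 -0.48 -3.55] M [-0.67  0.26 -0.05]
x [ 0.2897  0.6012 -0.7447] y [ 0.9005 -0.4348 -0.0007] z [-0.3242 -0.6704 -0.6674]
crown tri [ 0.5307 -0.0237  0.3474] [np.float64(1.4240526285355468), np.float64(12.37283215235352)]
pred [ 0.5293 -0.0254  0.3491] [345.2269 157.1674] [347.0833 157.0833] [310.1562  54.7883] [320.125  65.125] top [502.4712 384.4311]
tip [0.544  0.0582 0.338 ] scene crop [346.7202 190.6731] top [203.6593 334.7625]
seat [0.5474 0.0749 0.315 ] scene crop [390.2044 243.5154] top [157.8936 339.4157]
under [0.5474 0.0749 0.309 ] scene crop [388.1696 256.6821] top [161.449  343.8981]
tip tri (array([0.5417, 0.0604, 0.3334]), [np.float64(0.2865566467427033), np.float64(0.29592117872558715)])
tip tri w2 (array([0.5428, 0.0599, 0.3341]), [np.float64(0.38819702553644975), np.float64(0.6926698459171947), np.float64(0.9559341842732764)])
under tri w2 (array([0.5474, 0.077 , 0.3066]), [np.float64(1.1805627477971887), np.float64(1.585385032701339)])
```

```bash
python3 -c "
from h import *
dl([.5503,.0567,.1835])
"
```

```text
t 14.333 p [ 0.5412 -0.0032  0.1851] q [-0.6133 -0.0144  1.6465  0.7205  1.6341 -0.1624] w 0.0603 F [-0.37 -0.48 -3.55] M [-0.67  0.26 -0.05]
x [ 0.2897  0.6012 -0.7447] y [ 0.9005 -0.4348 -0.0007] z [-0.3242 -0.6704 -0.6674]
to [0.5503, 0.0567, 0.1835] d [ 0.0398 -0.0178 -0.0421] n 0.061
```

Emit:
send_rows:
  increments:
    - [-1,0.01,-0.004,-0.01,0]
    - [-1,0.02,-0.009,-0.021,0]
    - [-1,0.03,-0.013,-0.032,0]
    - [-1,0.037,-0.017,-0.039,0]
    - [-1,0.04,-0.018,-0.042,0]

```text
time: 14.75
tool_pos: [0.5495, 0.0587, 0.1836]
ee_rot: [-3.14, 0.84, 1.124]
wrist_force: [-0.6, 0.7, -3.5]
width: 0.0598
```

Emit:
send_rows:
  increments:
    - [-1,0,0,0,0]
    - [-1,0,0,0,0]
    - [-1,0,0,0,0]

```text
time: 15.0
tool_pos: [0.5498, 0.0568, 0.1835]
ee_rot: [-3.141, 0.84, 1.121]
wrist_force: [-0.5, 0.3, -3.9]
width: 0.06
```

```bash
python3 -c "
from h import *
snap('wrist','11');snap('scene','11');snap('top','11')
st()
crop('scene11',350,130,430,200,9,'d1');crop('top11',220,140,290,200,10,'d2');crop('wrist11',230,0,430,130,4,'d3')
"
```

```text
t 15.15 p [0.5498 0.0568 0.1835] q [-0.4968 -0.0538  1.6877  0.7297  1.5551 -0.0766] w 0.0602 F [ 0.85 -0.64 -4.48] M [-0.71  0.28 -0.03]
x [ 0.2901  0.6009 -0.7448] y [ 0.9004 -0.4351 -0.0004] z [-0.3243 -0.6705 -0.6673]
```

View pics/d1.png

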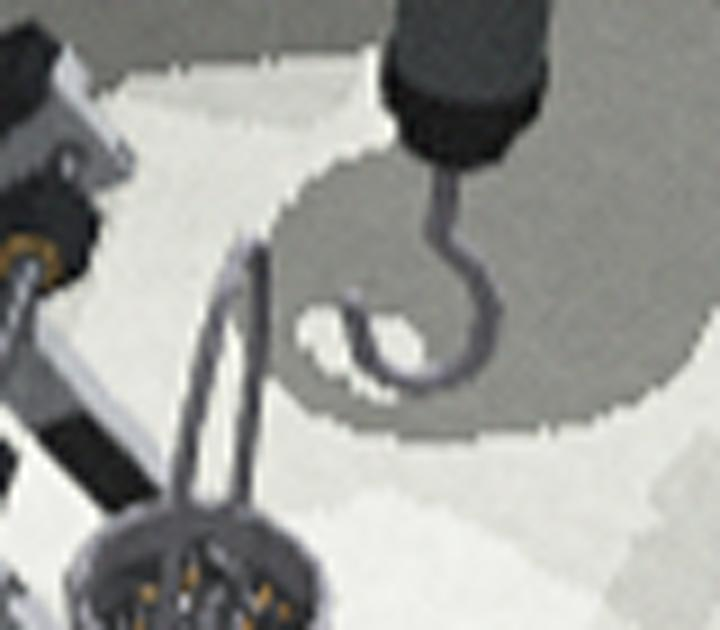

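View pics/d2.png

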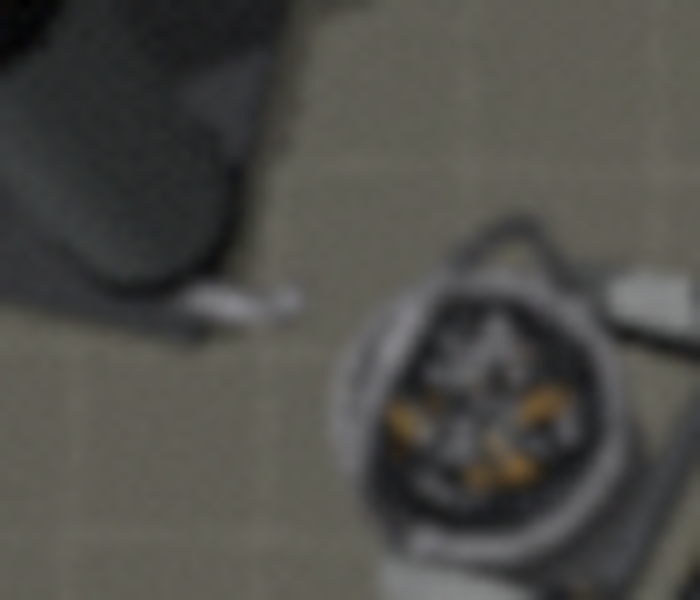

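View pics/d3.png

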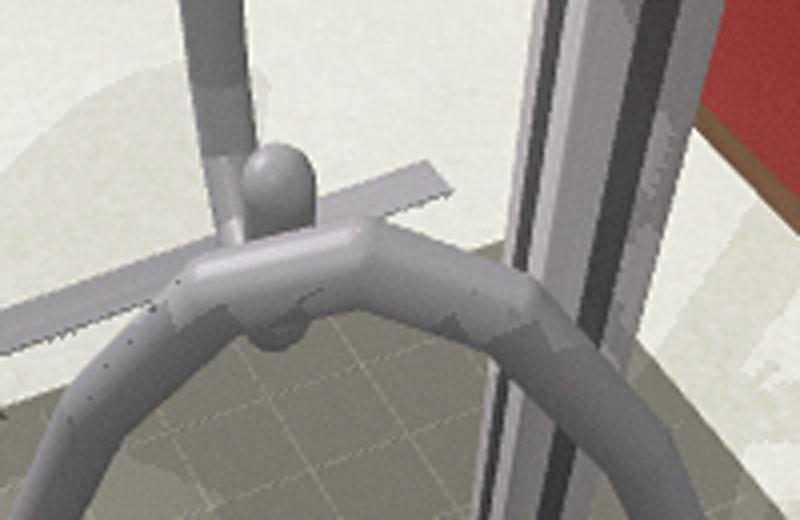

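```bash
python3 - <<'E'
from fit import *
o,R=st(); p=o['tool_pos']; sc=np.load('sc.npy')
c=p+[-.0109,-.0227,.164]
k=lambda v,q,x0,y0,m:((proj(v,q)-[x0,y0]+.5)*m-.5).round(0)
for nm,q in (('crown',c),('rimc',c-[0,0,.1025]),('tip',T(sc,(-.017,0,.335))),('seatc',T(sc,(0,0,.312))),('crown+u20',c+[.004,.0196,0]),('crown z-10',c-[0,0,.01]),('crown x-5',c-[.005,0,0])):
    print(nm,q,'scene',k("scene11",q,350,130,9),'top',k("top11",q,220,140,10),'wrist',k("wrist11",q,230,0,4))
E
```

```text
t 15.15 p [0.5498 0.0568 0.1835] q [-0.4968 -0.0538  1.6877  0.7297  1.5551 -0.0766] w 0.0602 F [ 0.85 -0.64 -4.48] M [-0.71  0.28 -0.03]
x [ 0.2901  0.6009 -0.7448] y [ 0.9004 -0.4351 -0.0004] z [-0.3243 -0.6705 -0.6673]
crown [0.5389 0.0341 0.3475] scene [236. 254.] top [413. 300.] wrist [347. 227.]
rimc [0.5389 0.0341 0.245 ] scene [198. 585.] top [477. 402.] wrist [358. 889.]
tip [0.544  0.0582 0.335 ] scene [343. 300.] top [298. 286.] wrist [275. 167.]
seatc [0.5474 0.0749 0.312 ] scene [408. 379.] top [233. 293.] wrist [256. 278.]
crown+u20 [0.5429 0.0537 0.3475] scene [327. 256.] top [311. 278.] wrist [274.  30.]
crown z-10 [0.5389 0.0341 0.3375] scene [232. 288.] top [420. 311.] wrist [349. 364.]
crown x-5 [0.5339 0.0341 0.3475] scene [230. 239.] top [412. 326.] wrist [268. 252.]
```

Emit:
send_rows:
  increments:
    - [-1,0.0024,-0.0009,-0.0027,0]
    - [-1,0.0048,-0.0018,-0.0053,0]
    - [-1,0.0072,-0.0027,-0.008,0]
    - [-1,0.0096,-0.0036,-0.0107,0]
    - [-1,0.012,-0.0045,-0.0134,0]

```text
time: 15.57
tool_pos: [0.5535, 0.0762, 0.1836]
ee_rot: [-3.141, 0.84, 1.122]
wrist_force: [-0.3, -0.7, -3.5]
width: 0.0603
```

Emit:
send_rows:
  increments:
    - [-1,0.0024,-0.0009,-0.0027,0]
    - [-1,0.0024,-0.0009,-0.0027,0]
    - [-1,0.0024,-0.0009,-0.0027,0]

```text
time: 15.82
tool_pos: [0.5541, 0.0796, 0.1836]
ee_rot: [-3.141, 0.84, 1.122]
wrist_force: [0.4, -0.3, -3.4]
width: 0.0602
```

```bash
python3 -c "
from h import *
snap('wrist','12');snap('scene','12')
st()
crop('scene12',350,130,430,200,9,'d1');crop('wrist12',230,0,430,130,4,'d3')
"
```

```text
t 15.917 p [0.5542 0.0793 0.1836] q [-0.4497 -0.0616  1.6951  0.7316  1.5247 -0.042 ] w 0.0599 F [ 0.02 -0.46 -3.34] M [-0.71  0.26  0.02]
x [ 0.2896  0.6012 -0.7448] y [ 0.9008 -0.4342 -0.0003] z [-0.3235 -0.6708 -0.6673]
```

View pics/d1.png

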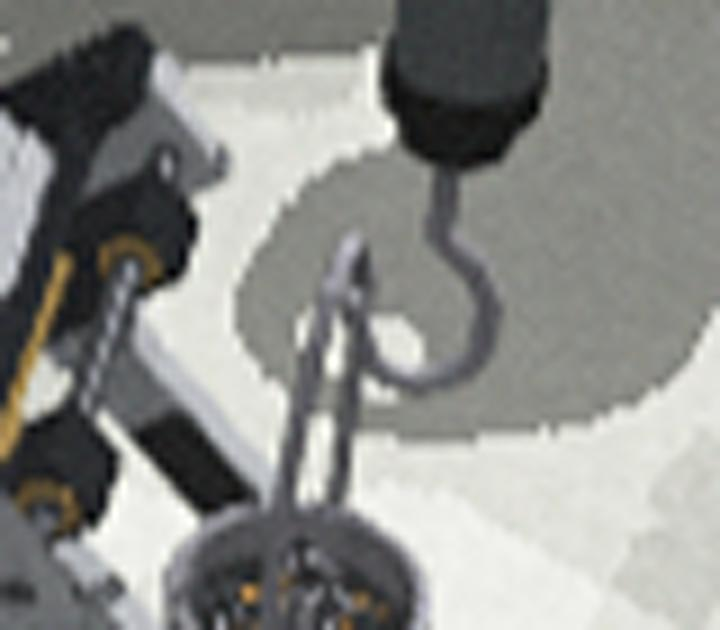

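View pics/d3.png

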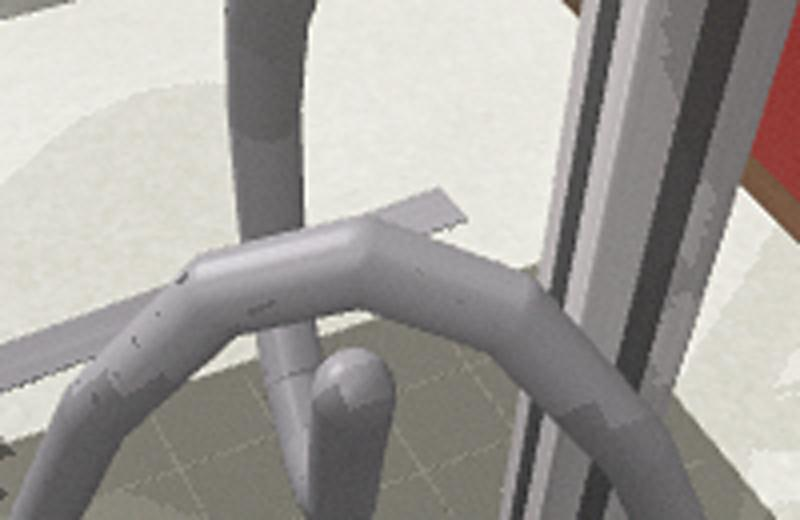

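Emit:
send_rows:
  increments:
    - [-1,0.002,-0.0008,-0.0022,0]
    - [-1,0.004,-0.0015,-0.0045,0]
    - [-1,0.006,-0.0023,-0.0067,0]
    - [-1,0.008,-0.003,-0.009,0]
    - [-1,0.0094,-0.0036,-0.0105,0]

```text
time: 16.33
tool_pos: [0.5571, 0.094, 0.1837]
ee_rot: [-3.141, 0.84, 1.122]
wrist_force: [0.4, 0.6, -4.1]
width: 0.0601
```

Emit:
send_rows:
  increments:
    - [-1,0,0,0,0]
    - [-1,0,0,0,0]
    - [-1,0,0,0,0]

```text
time: 16.58
tool_pos: [0.5571, 0.0935, 0.1836]
ee_rot: [-3.141, 0.84, 1.122]
wrist_force: [-0.3, 0.1, -3.5]
width: 0.0605
```

```bash
python3 -c "
from h import *
snap('wrist','13');snap('scene','13')
st()
crop('scene13',350,130,430,200,9,'d1');crop('wrist13',230,0,430,150,4,'d3')
"
```

```text
t 16.683 p [0.5571 0.0934 0.1836] q [-0.4194 -0.0654  1.6986  0.7323  1.5046 -0.0192] w 0.06 F [ 0.13  0.38 -2.53] M [-0.69  0.21 -0.03]
x [ 0.2897  0.6012 -0.7447] y [ 0.9007 -0.4344 -0.0004] z [-0.3237 -0.6707 -0.6674]
```

View pics/d1.png

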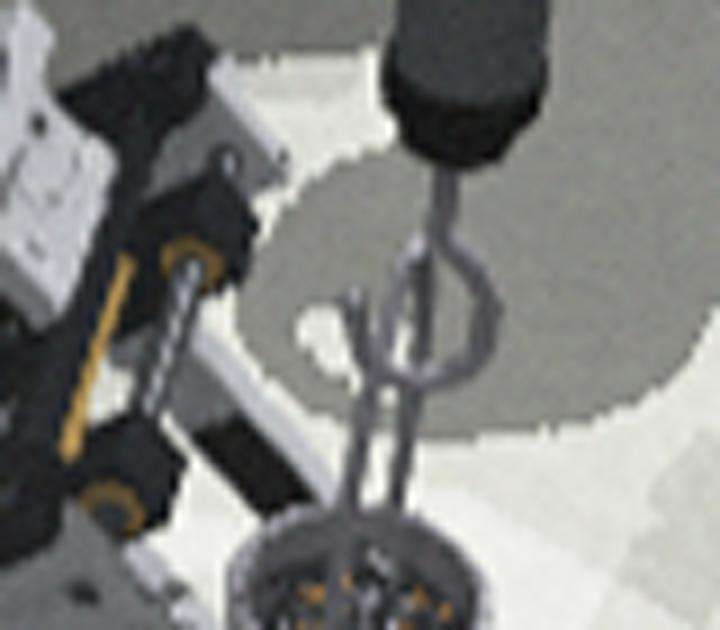

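View pics/d3.png

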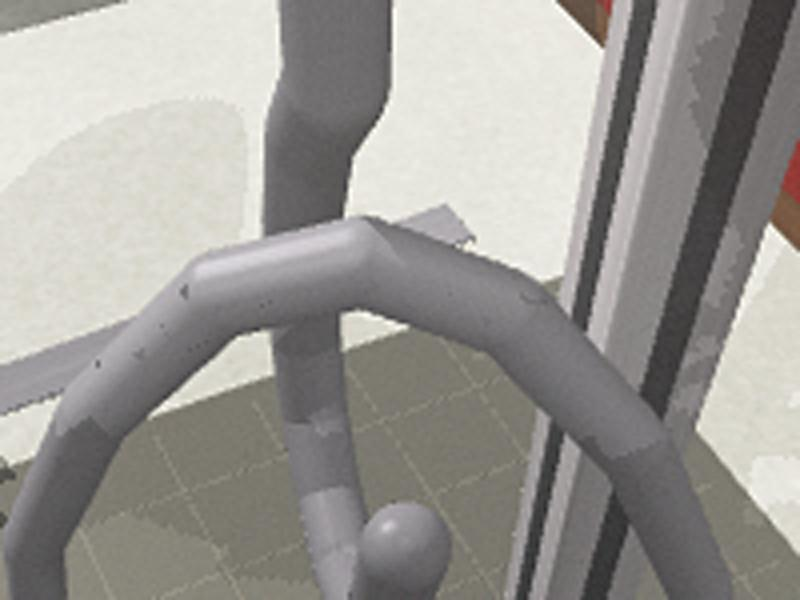

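Emit:
send_rows:
  increments:
    - [-1,0.0013,0,0.0011,0]
    - [-1,0.0026,0,0.0023,0]
    - [-1,0.0039,0,0.0035,0]
    - [-1,0.0052,0,0.0047,0]
    - [-1,0.0065,0,0.0058,0]

```text
time: 17.1
tool_pos: [0.557, 0.0935, 0.1746]
ee_rot: [-3.141, 0.84, 1.122]
wrist_force: [-0.6, 0.8, -3.5]
width: 0.0602
```

Emit:
send_rows:
  increments:
    - [-1,0.0013,0,0.0011,0]
    - [-1,0.0026,0,0.0023,0]
    - [-1,0.0039,0,0.0035,0]
    - [-1,0.0052,0,0.0047,0]
    - [-1,0.0065,0,0.0058,0]

```text
time: 17.52
tool_pos: [0.5571, 0.0935, 0.166]
ee_rot: [-3.141, 0.84, 1.122]
wrist_force: [0.1, 0.6, -3.2]
width: 0.0599
```

```bash
python3 -c "
from h import *
snap('scene','14')
st()
crop('scene14',350,130,430,200,9,'d1')
"
```

```text
t 17.567 p [0.5569 0.0936 0.1656] q [-0.4191 -0.0536  1.7243  0.7341  1.4772 -0.0437] w 0.0601 F [-0.79 -0.27 -3.39] M [-0.71  0.25  0.03]
x [ 0.2891  0.6014 -0.7448] y [ 0.9008 -0.4343 -0.001 ] z [-0.3241 -0.6706 -0.6672]
```

View pics/d1.png

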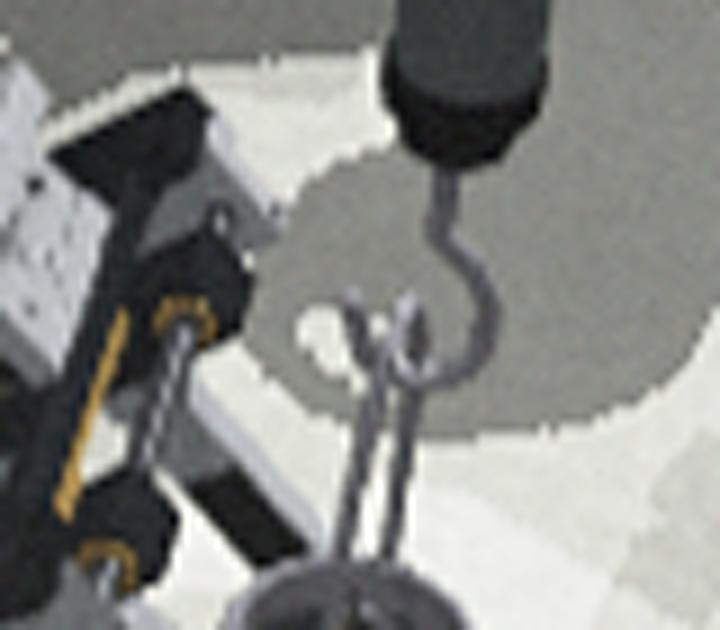

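Emit:
send_rows:
  increments:
    - [-1,0.0013,0,0.0011,0]
    - [-1,0.0026,0,0.0023,0]
    - [-1,0.0039,0,0.0035,0]
    - [-1,0.0052,0,0.0047,0]
    - [-1,0.0065,0,0.0058,0]

```text
time: 17.98
tool_pos: [0.5571, 0.0936, 0.1573]
ee_rot: [-3.141, 0.84, 1.122]
wrist_force: [0.2, -0.1, -3.9]
width: 0.0602
```

Emit:
send_rows:
  increments:
    - [-1,0.0013,0,0.0011,0]
    - [-1,0.0026,0,0.0023,0]
    - [-1,0.0039,0,0.0035,0]
    - [-1,0.0052,0,0.0047,0]
    - [-1,0.0065,0,0.0058,0]

```text
time: 18.4
tool_pos: [0.5572, 0.0936, 0.1488]
ee_rot: [-3.141, 0.84, 1.122]
wrist_force: [0.7, -0.2, -3.5]
width: 0.0597
```

```bash
python3 -c "
from h import *
snap('scene','15')
st()
crop('scene15',350,130,430,200,9,'d1')
"
```

```text
t 18.45 p [0.557  0.0936 0.1483] q [-0.4191 -0.0408  1.7477  0.7369  1.45   -0.0683] w 0.0601 F [ 1.13 -0.12 -3.53] M [-0.6   0.2  -0.05]
x [ 0.2894  0.6014 -0.7447] y [ 0.9007 -0.4344 -0.0008] z [-0.3239 -0.6705 -0.6674]
```

View pics/d1.png

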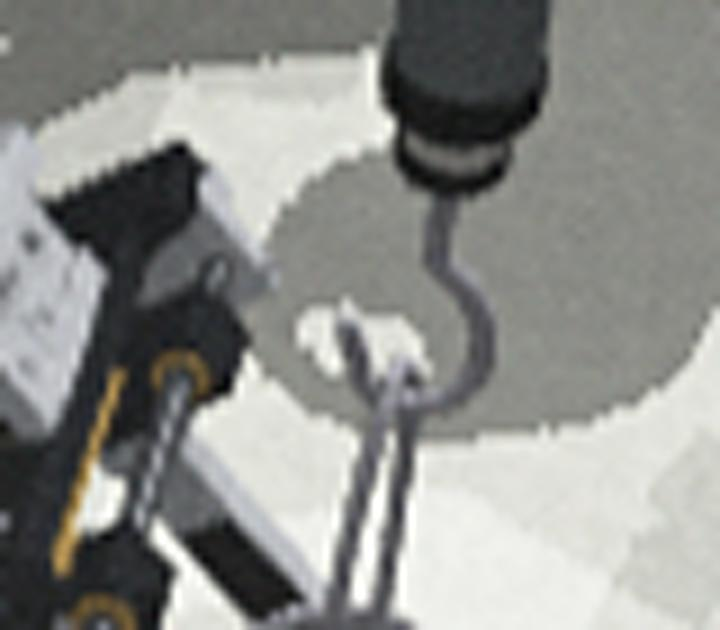

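Emit:
send_rows:
  increments:
    - [-1,0.0013,0,0.0011,0]
    - [-1,0.0026,0,0.0023,0]
    - [-1,0.0039,0,0.0035,0]
    - [-1,0.0052,0,0.0047,0]
    - [-1,0.0065,0,0.0058,0]

```text
time: 18.87
tool_pos: [0.5573, 0.0936, 0.1401]
ee_rot: [-3.142, 0.84, 1.121]
wrist_force: [0.5, 0.2, -3.4]
width: 0.0601
```

```bash
python3 -c "
from h import *
st()
"
```

```text
t 18.867 p [0.5573 0.0936 0.1401] q [-0.4191 -0.0341  1.7585  0.7388  1.4365 -0.0806] w 0.0601 F [ 0.48  0.17 -3.35] M [-0.55  0.19  0.01]
x [ 0.29    0.6013 -0.7445] y [ 0.9007 -0.4344 -0.    ] z [-0.3234 -0.6706 -0.6676]
```

Emit:
send_rows:
  increments:
    - [-1,0.0013,0,0.0011,0]
    - [-1,0.0026,0,0.0023,0]
    - [-1,0.0039,0,0.0035,0]
    - [-1,0.0052,0,0.0047,0]
    - [-1,0.0065,0,0.0058,0]

```text
time: 19.28
tool_pos: [0.5573, 0.0937, 0.1314]
ee_rot: [-3.142, 0.84, 1.122]
wrist_force: [0.3, -0.7, -2.4]
width: 0.0601
```

```bash
python3 -c "
from h import *
st()
snap('scene','16');snap('wrist','16')
st()
crop('scene16',350,130,430,200,9,'d1')
crop('wrist16',230,0,430,150,4,'d3')
"
```

```text
t 19.283 p [0.5573 0.0937 0.1314] q [-0.419  -0.0267  1.7695  0.7406  1.4229 -0.0932] w 0.0601 F [ 0.26 -0.75 -2.4 ] M [-0.43  0.14 -0.01]
x [ 0.29    0.6014 -0.7445] y [ 0.9008 -0.4343 -0.    ] z [-0.3234 -0.6706 -0.6677]
t 19.383 p [0.5571 0.0937 0.1311] q [-0.419  -0.0265  1.7699  0.7403  1.4229 -0.093 ] w 0.0602 F [ 1.    0.68 -2.37] M [-0.44  0.16 -0.03]
x [ 0.2895  0.6014 -0.7446] y [ 0.9007 -0.4344 -0.0007] z [-0.3239 -0.6705 -0.6675]
```

View pics/d1.png

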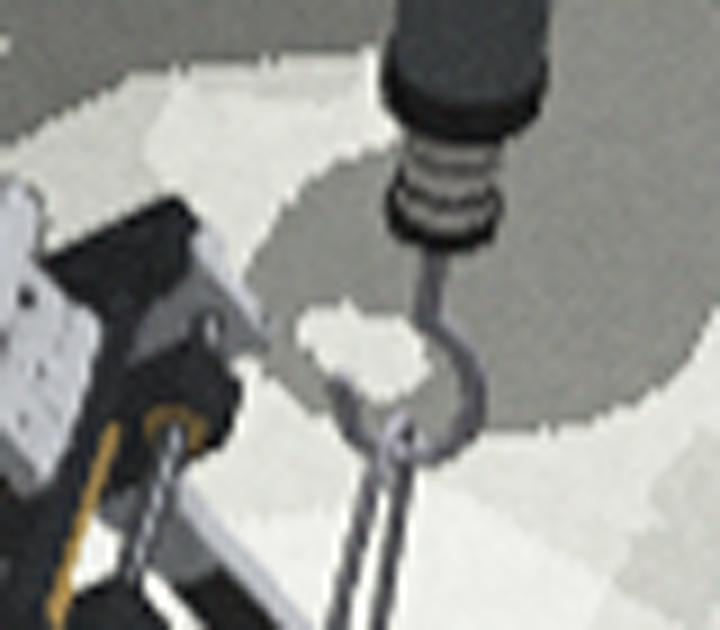

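View pics/d3.png

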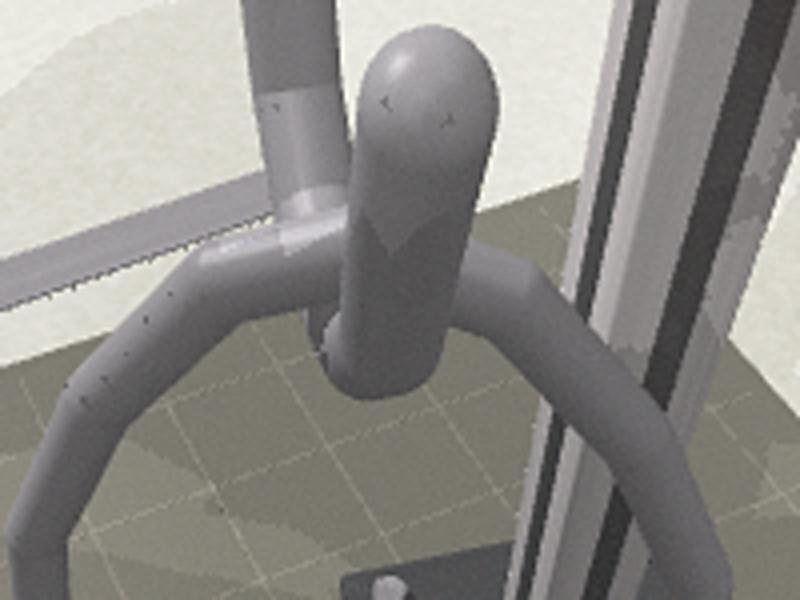

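Emit:
send_rows:
  increments:
    - [-1,0.0013,0,0.0011,0]
    - [-1,0.0026,0,0.0023,0]
    - [-1,0.0039,0,0.0035,0]
    - [-1,0.0052,0,0.0047,0]
    - [-1,0.0065,0,0.0058,0]

```text
time: 19.8
tool_pos: [0.5572, 0.0937, 0.1227]
ee_rot: [-3.141, 0.84, 1.122]
wrist_force: [0.3, 0.3, -1.1]
width: 0.0596
```

```bash
python3 -c "
from h import *
st()
"
```

```text
t 19.8 p [0.5572 0.0937 0.1227] q [-0.419  -0.0188  1.7803  0.7425  1.4092 -0.1059] w 0.0596 F [ 0.26  0.29 -1.09] M [-0.34  0.16 -0.02]
x [ 0.2899  0.6014 -0.7445] y [ 0.9007 -0.4344 -0.0001] z [-0.3235 -0.6706 -0.6676]
```

Emit:
send_rows:
  increments:
    - [-1,0.001,0,0.0009,0]
    - [-1,0.002,0,0.0018,0]
    - [-1,0.003,0,0.0027,0]
    - [-1,0.0037,0,0.0033,0]
    - [-1,0.0037,0,0.0033,0]

```text
time: 20.22
tool_pos: [0.5571, 0.0937, 0.1175]
ee_rot: [-3.141, 0.84, 1.122]
wrist_force: [1.2, 0.3, -1.4]
width: 0.0601
```

```bash
python3 -c "
from h import *
import contextlib,io
A=[]
for i in range(8):
    robot.snapshot('top') 
    o=robot.get_obs(); A.append(np.r_[o['time'],o['wrist_force'],o['wrist_torque']])
A=np.array(A); print(A.round(2)); print(A.mean(0), A.std(0))
st()
"
```

```text
[[ 2.027e+01  1.520e+00  4.900e-01 -5.400e-01 -3.500e-01  8.000e-02
  -7.000e-02]
 [ 2.032e+01  7.600e-01  3.500e-01 -5.800e-01 -3.900e-01  7.000e-02
  -2.000e-02]
 [ 2.037e+01 -9.000e-02  1.080e+00 -6.800e-01 -3.800e-01  9.000e-02
  -5.000e-02]
 [ 2.042e+01  7.000e-01 -7.700e-01 -1.900e-01 -3.000e-01  1.100e-01
  -6.000e-02]
 [ 2.047e+01  3.900e-01 -4.500e-01 -1.420e+00 -3.300e-01  1.200e-01
  -9.000e-02]
 [ 2.052e+01  6.300e-01  1.300e-01 -1.140e+00 -3.700e-01  9.000e-02
   2.000e-02]
 [ 2.057e+01  9.600e-01  2.300e-01 -7.300e-01 -3.500e-01  8.000e-02
  -3.000e-02]
 [ 2.062e+01  1.000e-01  3.800e-01 -7.000e-02 -3.200e-01  1.000e-01
  -8.000e-02]]
[20.4417      0.62030553  0.18005304 -0.66900154 -0.34650618  0.092507
 -0.04683689] [0.11456439 0.4719146  0.5358761  0.41867662 0.0303046  0.01577371
 0.03529298]
t 20.617 p [0.5572 0.0937 0.1178] q [-0.4189 -0.0144  1.7861  0.7435  1.4016 -0.1129] w 0.0604 F [ 0.1   0.38 -0.07] M [-0.32  0.1  -0.08]
x [ 0.2898  0.6013 -0.7446] y [ 0.9008 -0.4343 -0.0001] z [-0.3234 -0.6707 -0.6675]
```

```bash
python3 -c "
import json,numpy as np
np.set_printoptions(precision=3,suppress=True)
D=[json.loads(l) for l in open('log.jsonl')]
for a,b in ((4.5,11.2),(12.2,17.6)):
    A=np.array([np.r_[d['time'],d['wrist_force'],d['wrist_torque'],d['tool_pos'][2]] for d in D if a<d['time']<b]); print(len(A),A.mean(0),A.std(0)/len(A)**.5)
    A=A[A[:,0]>8];print(A.mean(0))
"
```

```text
15 [ 8.139 -0.177 -0.02   0.087 -0.261  0.053  0.007  0.309] [0.566 0.161 0.141 0.145 0.015 0.006 0.006 0.064]
[ 9.802 -0.396  0.174  0.316 -0.287  0.059  0.007  0.135]
13 [14.436 -0.055 -0.162 -3.593 -0.696  0.277 -0.018  0.156] [0.431 0.14  0.113 0.132 0.006 0.008 0.007 0.011]
[14.436 -0.055 -0.162 -3.593 -0.696  0.277 -0.018  0.156]
```

Emit:
send_rows:
  increments:
    - [-1,0.0012,0,0.0011,0]
    - [-1,0.0024,0,0.0022,0]
    - [-1,0.0036,0,0.0033,0]
    - [-1,0.0048,0,0.0043,0]
    - [-1,0.0058,0,0.0052,0]

```text
time: 21.03
tool_pos: [0.5572, 0.0937, 0.1098]
ee_rot: [-3.141, 0.84, 1.122]
wrist_force: [0.9, 0.3, 0.1]
width: 0.06
```

```bash
cat > avg.py <<'E'
from h import *
import sys
n=int(sys.argv[1]); A=[]
for i in range(n):
    robot.snapshot('top'); o=robot.get_obs(); A.append(np.r_[o['time'],o['wrist_force'],o['wrist_torque']])
A=np.array(A); np.set_printoptions(precision=3,suppress=True); print(A[-1,0],A[:,1:].mean(0),A[:,1:].std(0)/n**.5)
st()
E
python3 avg.py 20
```

```text
22.0333 [ 0.724  0.079 -0.023 -0.265  0.058 -0.068] [0.107 0.092 0.13  0.008 0.006 0.006]
t 22.033 p [0.5572 0.0936 0.1099] q [-0.419  -0.0067  1.7954  0.7454  1.3893 -0.1244] w 0.0604 F [-0.09  0.33 -0.48] M [-0.26  0.04 -0.07]
x [ 0.2897  0.6013 -0.7447] y [ 0.9007 -0.4343 -0.0003] z [-0.3236 -0.6707 -0.6675]
```

```bash
python3 -c "
from h import *
snap('wrist','17');crop('wrist17',230,0,430,150,4,'d3')"
```

```text
(no output)
```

View pics/d3.png

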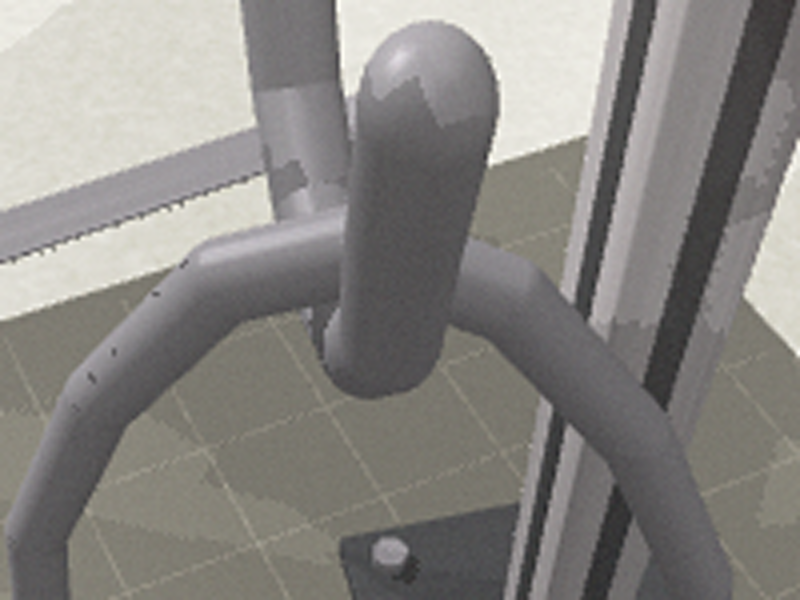

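Emit:
send_rows:
  increments:
    - [-1,0,0.0005,0,0]
    - [-1,0,0.001,0,0]
    - [-1,0,0.0015,0,0]
    - [-1,0,0.0015,0,0]

```text
time: 22.42
tool_pos: [0.5578, 0.0935, 0.1097]
ee_rot: [-3.139, 0.84, 1.125]
wrist_force: [-1.6, 2.2, 0.5]
width: 0.0599
```

```bash
python3 avg.py 20
```

```text
23.4167 [-2.982  2.199  0.3   -0.241  0.109  0.472] [0.113 0.107 0.099 0.005 0.008 0.014]
t 23.417 p [0.5584 0.0931 0.1099] q [-0.4189 -0.0034  1.7922  0.7454  1.3895 -0.1246] w 0.0601 F [-3.18  2.58  0.27] M [-0.24  0.05  0.51]
x [ 0.2895  0.6014 -0.7447] y [ 0.9009 -0.4341 -0.0004] z [-0.3234 -0.6707 -0.6675]
```

Emit:
send_rows:
  increments:
    - [-1,0,-0.0004,0,0]
    - [-1,0,-0.0008,0,0]
    - [-1,0,-0.0011,0,0]
    - [-1,0,-0.0011,0,0]

```text
time: 23.75
tool_pos: [0.5581, 0.0931, 0.1102]
ee_rot: [3.141, 0.84, 1.12]
wrist_force: [-0.8, 0.7, -0.2]
width: 0.0599
```

```bash
python3 avg.py 15
```

```text
24.5 [-0.283  0.753 -0.226 -0.251  0.078  0.055] [0.146 0.111 0.131 0.005 0.007 0.016]
t 24.5 p [0.5577 0.0934 0.11  ] q [-0.419  -0.0058  1.7944  0.7455  1.389  -0.1243] w 0.0599 F [0.24 0.68 0.28] M [-0.24  0.09 -0.03]
x [ 0.29    0.6011 -0.7446] y [ 0.9006 -0.4346 -0.    ] z [-0.3236 -0.6706 -0.6675]
```

Emit:
send_rows:
  increments:
    - [-1,0.0006,-0.0001,0.0005,0]
    - [-1,0.0012,-0.0001,0.001,0]
    - [-1,0.0012,-0.0001,0.001,0]
    - [-1,0.0012,-0.0001,0.001,0]

```text
time: 24.83
tool_pos: [0.5575, 0.0935, 0.1083]
ee_rot: [-3.141, 0.84, 1.121]
wrist_force: [0.4, 0.3, -0.1]
width: 0.0598
```

```bash
python3 avg.py 25
```

```text
26.0833 [ 0.976  0.074  0.251 -0.246  0.062 -0.121] [0.092 0.106 0.106 0.006 0.006 0.005]
t 26.083 p [0.5575 0.0936 0.1084] q [-0.4189 -0.0045  1.7965  0.7459  1.3867 -0.1266] w 0.0599 F [ 0.77  0.87 -0.14] M [-0.24  0.08 -0.13]
x [ 0.2898  0.6013 -0.7446] y [ 0.9007 -0.4344 -0.0002] z [-0.3236 -0.6707 -0.6675]
```

Emit:
send_rows:
  increments:
    - [-1,0,0.0002,0,0]
    - [-1,0,0.0003,0,0]
    - [-1,0,0.0003,0,0]

```text
time: 26.33
tool_pos: [0.5575, 0.0936, 0.1083]
ee_rot: [-3.141, 0.84, 1.123]
wrist_force: [0.8, 0.0, -0.3]
width: 0.0599
```

```bash
python3 avg.py 15
```

```text
27.0833 [ 0.395  0.342  0.233 -0.25   0.054  0.002] [0.1   0.152 0.096 0.005 0.007 0.011]
t 27.083 p [0.5577 0.0935 0.1084] q [-0.4188 -0.0039  1.7959  0.7459  1.3869 -0.1267] w 0.0601 F [-0.04  1.01 -0.29] M [-0.26  0.05  0.03]
x [ 0.2896  0.6014 -0.7447] y [ 0.9008 -0.4342 -0.0003] z [-0.3235 -0.6707 -0.6675]
```

Emit:
send_rows:
  increments:
    - [0.3,0,0,0,0]
    - [0.33,0,0,0,0]
    - [0.37,0,0,0,0]
    - [0.42,0,0,0,0]
    - [0.5,0,0,0,0]

```text
time: 27.5
tool_pos: [0.5577, 0.0934, 0.1083]
ee_rot: [-3.141, 0.84, 1.122]
wrist_force: [-0.0, 1.1, 0.9]
width: 0.0696
```

```bash
python3 -c "
from h import *
snap('wrist','18');snap('scene','18');st();crop('scene18',330,130,430,230,6,'d1')"
```

```text
t 27.6 p [0.5577 0.0934 0.1084] q [-0.4189 -0.0038  1.7959  0.7458  1.3867 -0.1267] w 0.0701 F [0.7  0.19 0.29] M [-0.23  0.05 -0.02]
x [ 0.2897  0.6013 -0.7447] y [ 0.9007 -0.4344 -0.0003] z [-0.3236 -0.6707 -0.6674]
```

View pics/wrist18.png

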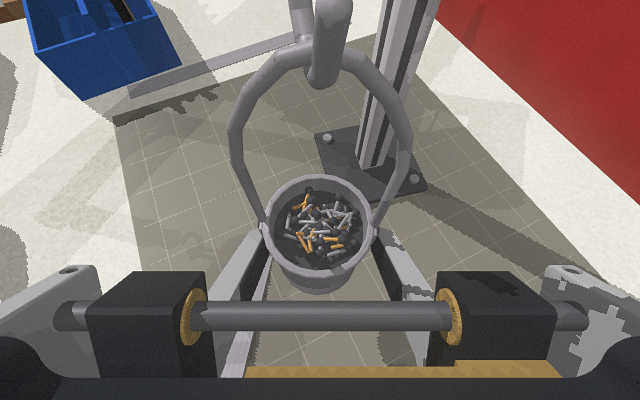

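View pics/d1.png

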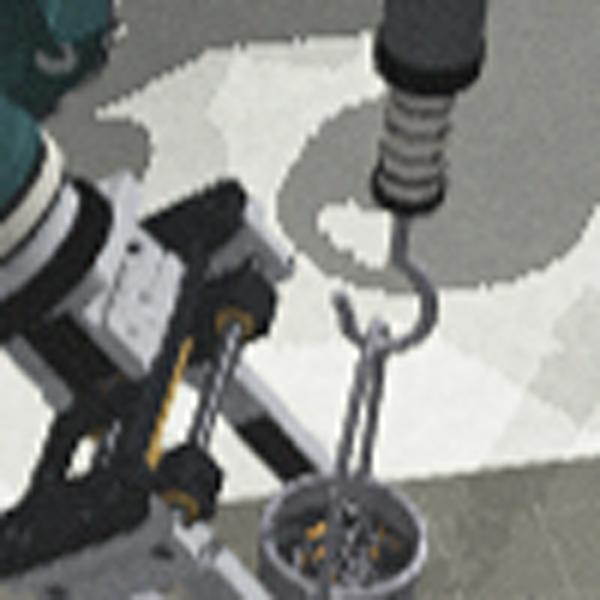

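Emit:
send_rows:
  increments:
    - [0.7,0,0,0,0]
    - [0.95,0,0,0,0]
    - [0.95,0,0,0,0]
    - [0.95,0,0,0,0]

```text
time: 27.93
tool_pos: [0.5577, 0.0935, 0.1084]
ee_rot: [-3.141, 0.84, 1.122]
wrist_force: [-0.1, -0.7, -0.5]
width: 0.0906
```

```bash
python3 -c "
from h import *
snap('wrist','19');st()"
```

```text
t 27.983 p [0.5577 0.0934 0.1084] q [-0.4189 -0.0038  1.7959  0.7459  1.3867 -0.1266] w 0.0915 F [0.26 0.92 0.56] M [-0.3   0.05 -0.04]
x [ 0.2897  0.6013 -0.7447] y [ 0.9007 -0.4344 -0.0003] z [-0.3236 -0.6707 -0.6674]
```

View pics/wrist19.png

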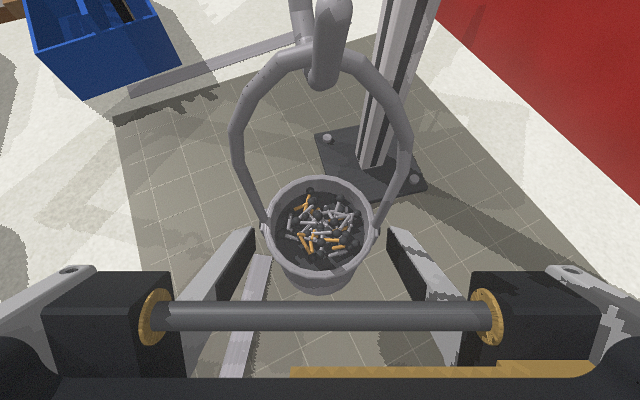

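Emit:
send_rows:
  increments:
    - [0.95,-0.008,0,0,0]
    - [0.95,-0.02,0,0,0]
    - [0.95,-0.035,0,0,0]
    - [0.95,-0.055,0,0,0]
    - [0.95,-0.075,0,0,0]

```text
time: 28.4
tool_pos: [0.5354, 0.0479, 0.165]
ee_rot: [-3.14, 0.84, 1.123]
wrist_force: [0.4, -0.5, 0.7]
width: 0.0916
```

Emit:
send_rows:
  increments:
    - [0.95,-0.025,0,0,0]
    - [0.95,-0.05,0,0,0]
    - [0.95,-0.075,0,0,0]
    - [0.95,-0.1,0,0,0]
    - [0.95,-0.12,0,0,0]

```text
time: 28.82
tool_pos: [0.5008, -0.0252, 0.2556]
ee_rot: [3.139, 0.841, 1.119]
wrist_force: [0.6, 0.1, 0.7]
width: 0.0915
```

Emit:
send_rows:
  increments:
    - [0.95,0,0,0,0]
    - [0.95,0,0,0,0]
    - [0.95,0,0,0,0]

```text
time: 29.07
tool_pos: [0.501, -0.0234, 0.2527]
ee_rot: [-3.139, 0.84, 1.123]
wrist_force: [-0.1, -0.8, -0.1]
width: 0.0917
```

```bash
python3 -c "
from h import *
snap('wrist','20');snap('scene','20');st();crop('scene20',330,130,430,230,6,'d1')"
```

```text
t 29.167 p [ 0.5008 -0.0228  0.2523] q [-0.6979 -0.0976  1.5915  0.7254  1.7964 -0.134 ] w 0.0918 F [-1.1  -1.   -0.13] M [-0.28  0.07  0.  ]
x [ 0.2876  0.6028 -0.7443] y [ 0.9012 -0.4335 -0.0029] z [-0.3243 -0.6699 -0.6678]
```

View pics/scene20.png

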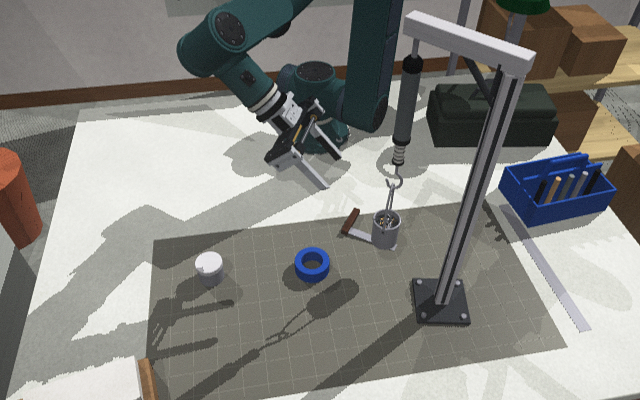

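View pics/wrist20.png

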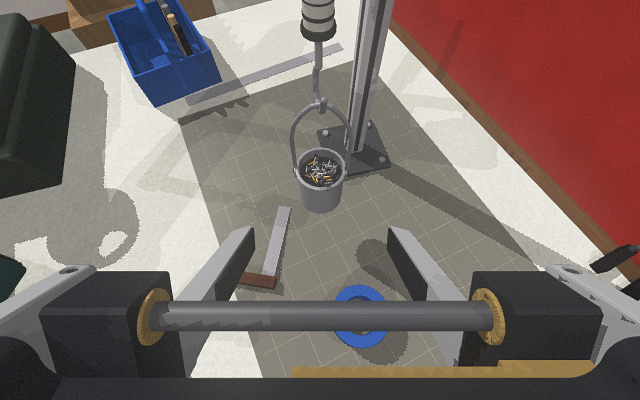

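```bash
python3 - <<'E'
from h import *
o=robot.get_obs()['time']
def patch(): return cv2.cvtColor(robot.snapshot('scene')['image'],cv2.COLOR_RGB2GRAY).astype(np.float32)[140:252,360:412]
def patches(n):return [patch() for _ in range(n)]
for rnd in range(4):
    ref=patch(); S=[]
    for i in range(30):
        p=patch()
        if i%3==0: S.append(cv2.phaseCorrelate(ref,p)[0])
    S=np.array(S); print(robot.get_obs()['time'],'range px',S.max(0)-S.min(0))
snap('scene','21');snap('top','21')
for v,b in (('scene','0'),('top','0')):
    a=cv2.imread(f'pics/{v}0.png').astype(int);c=cv2.imread(f'pics/{v}21.png').astype(int)
crop('scene21',330,130,430,230,6,'d1')
E
```

```text
30.7167 range px [0.06558401 0.04917895]
32.2667 range px [0.02713475 0.05758817]
33.8167 range px [0.03427769 0.03987917]
35.3667 range px [0.03428639 0.04543833]
```

View pics/d1.png

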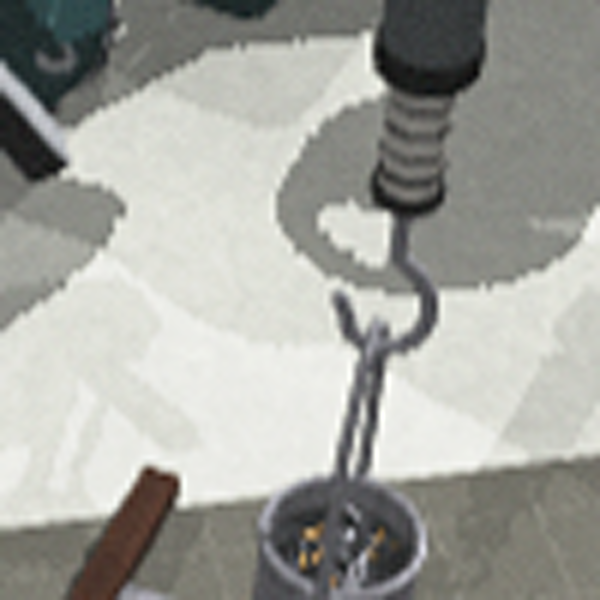

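View pics/top21.png

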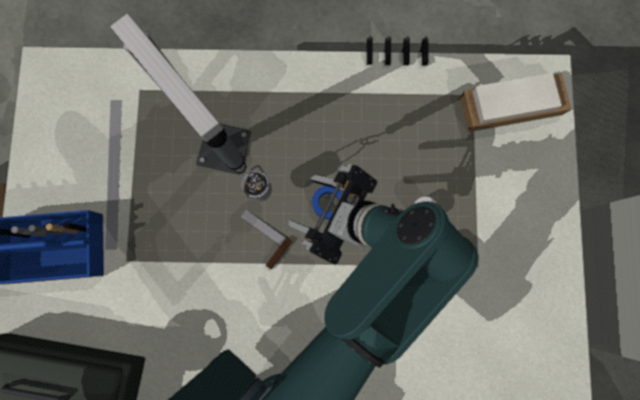

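```bash
python3 -c "
from bench import robot
print(robot.close_job())"
```

```text
the job is handed in; nothing more can be done
None
```

The pail is hanging freely by its hoop on the scale hook, and I handed the job in at about 35 s of the 67 s allowed. No verdict was reported.

**What I did:**
- **Tilt:** The moves can only turn the tool about its own axis. To reach the 42° tilt I pressed repeatedly against the arm's reach limit, where each call tips the tool slightly, and kept that tilt for the rest of the job.
- **Grip and approach:** I gripped the pail across its wall (opening 60 mm) and lifted it, reading about 3.7 N of weight. I carried it upright over the hook's tip and then lowered it at about 20 mm/s.
- **Release:** I let go only once the vertical wrist force matched the empty-hand reading (+0.24 ± 0.1 N). I then opened the fingers in small steps and backed away about 20 cm.

**Last checks:**
- **Stillness:** The pictures moved by less than 0.07 px over the last 6 s, so the pail was at rest.
- **Hook:** The crown sits in the bowl and the hook has dipped about 45 mm. That leaves the pail's underside about 9 cm above the bench.
- **Other objects:** In the pictures the tape roll and try square look unmoved, and so does the tin. The arm partly hides the tin in the last top view, and I judged all three by eye rather than measuring them.

**What disagreed:**
- **Fingertips:** In the pictures they lay about 3 cm behind the stated tool point, so I set the grasp depth from the pictures.
- **Camera positions:** The cameras disagreed with each other by a few millimetres, so I lined up the crown and hook against each other in the same picture.
- **Hoop angle:** The hoop hangs about 18° off square to the hook. I could not turn the pail about the vertical, and it did not affect the hang.
- **Sideways force:** Up to about 4 N showed briefly while I centred the crown in the hook. It was under 1 N when I let go.

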